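# Move three plates on by one station

## Robot

A 7-joint arm with a two-finger parallel gripper is mounted at the origin on a cart in front of the work surface, level with it; the furniture and walls round the work are solid. World frame = base frame: x ahead of the robot, y to its left, z up, the work surface at z = 0. Lengths are in m, angles in rad, forces in N, time in s.
With the tool pointing down it reaches from about 0.35 to 0.9 m from the base axis. Payload 8.1 kg.
Tool frame: the origin (TCP) lies on the centre line of the jaws, within the pads' length; the fingertips stand 17 mm ahead of it and the grasp point (between the pads) lies 2 mm behind it; z points along the fingers, y is the direction in which the jaws open and shut (so a half turn about z gives the same grasp; the last joint's range is limited). The gripper opens to 92 mm and grips with 3 to 60 N. Pads are 19 mm wide; open, the fingers measure 130 mm over their backs; the gripper's body (75 mm by 190 mm) begins 47 mm behind the grasp point.
Start: joints at [1.21, 0.434, 0.025, 1.573, -0.012, 1.134, -0.075], TCP at [0.159, -0.604, 0.217] pointing down, gripper open.
Joint ranges: [-2.62, 2.62], [-0.44, 2.09], [-1.27, 1.32], [0.08, 2.57], [-1.32, 4.46], [0.12, 2], [-2.74, 2.74]. Speed limits (rad/s): [2.22, 2.22, 3.01, 3.01, 3.14, 3.14, 3.14].

## Interface

Orientations are given as a rotation vector (axis times angle).
In Python, from cell import arm, imaging, job gives the robot as it stands.
- The arm moves only by the tool jog_arm, never from a script. Its argument "moves" is a list of rows, each an object with "fingers": the closure, from -1 (fully open) to 1 (shut); "xyz": the shift along the tool's x, y, z in cm, a list of three; "angular": the turn, a rotation vector about the tool's x, y, z in rad, a list of three. In form: [{"fingers": fingers, "xyz": [dx, dy, dz], "angular": [ax, ay, az]}, ...]. A call has 1 to 12 rows; each row is the pose to reach, as a shift and turn from the pose commanded when the call began, along the tool's axes at that moment; what a row does not reach only later rows make up. A row lasts 1/8 s, in which the tool goes at most 62.5 mm and 10.7 degrees, less where a joint would pass 70% of its speed; a pose out of reach is approached as far as the arm can. A call with a gripper value outside its range is refused whole. The fingers move at their own pace and stop on an object; "grip_force" is the grip in N (left out, the last holds). Time passes only in rows, so rows that repeat a pose let the fingers close. It gives the time, the measured TCP pose, the force and the opening at its end, in the units of the state.
- arm.observe(): the state, without advancing time (a new reading comes with each control period).
- imaging.get_image(name): name is "side" or "top"; returns the picture (480x640x3 uint8, red, green, blue); there is no depth.
- imaging.camera_params(name): a dict with "fx", "fy", "cx", "cy" (pixels), "rvec" (rotation vector, rad) and "tvec" (3), from world to camera coordinates, as OpenCV has them. Camera axes: x right, y down, z forward; pixel columns grow to the right and rows downward; lengths in m; the calibration is good to about 2 mm. A picture is of the moment at which its call begins. camera_params takes no time and is no camera call.
- job.sign_off(): hands the job in, once; it reports no verdict.
The state is a dict: "clock": time; "joints": joint angles; "dq": joint speeds; "joint_efforts": joint torques, N m; "position": TCP position; "ee_rot": TCP orientation; "force": force on the tool from outside, world axes, zero at the start; "ft_torque": the same for the moment, N m; "width": opening from 0.0 (shut) to 1.0 (fully open).
Only numpy, scipy, OpenCV 4.12 (cv2) and the standard library are available. Lean on these libraries where they do the work, as an engineer would, in place of code of your own. Each camera call takes 0.05 s, during which the arm holds its last target. There are 200 camera calls.

## Task

Move each copper plate on by one station, with the empty mat as a spare place to set one aside: the forked plate from the clamp jig to the top of the finned block, the round-ended plate from the block into the tray, and the square-cornered plate from the tray into the jig. Lift the clamp bar before you draw the forked plate out, and finish with the bar swung down onto the plate now in the jig. Lay every plate flat in the middle of its new place and lengthwise with it, and do not knock or shift the small yellow bottle.

Things in the scene. Friction and masses are not known exactly. Their poses are not given: they have to be found in the camera images.
- forked_c (a point): Copper plate, 84 x 40 mm, 10 mm thick, flat top and bottom; one end has a 16 mm wide slot, 38 mm deep, leaving two 12 mm prongs towards its +x; solid over x from -42 to 4 mm. Point at the centre of its 84 x 40 mm outline, half-way up (5 mm above its underside); x along the 84 mm length, z up. At the start it lies in the jig under the clamp bar, prongs to the open front. Mass about 0.22 kg.
- rounded_c (a point): Copper plate, 84 x 40 mm, 10 mm thick, flat top and bottom; one end (+x) is a half circle, the other is square. Point at the centre of its 84 x 40 mm outline, half-way up (5 mm above its underside); x along the 84 mm length, z up. At the start it lies on the finned block. Mass about 0.22 kg.
- square_c (a point): Copper plate, 84 x 40 mm, 10 mm thick, flat top and bottom; a plain rectangle with four square corners. Point at the centre of its 84 x 40 mm outline, half-way up (5 mm above its underside); x along the 84 mm length, z up. At the start it lies in the tray. Mass about 0.22 kg.
- jig_seat (a point): Centre of the seat on the clamp jig's flat floor, 12 mm above the bench; a plate lies here along x, centred on this point. x points from the open front to the hinge at the back. Fixed grey base, 25 mm in front of the point to 107 behind, 96 wide, no side walls; a 6 mm high stop 54 mm behind the point. Hinge axis: parallel to y, 92 mm behind the point (+x), 20 mm above it.
- bar_pin (a point): Middle of the black cross pin, the grip at the bar's front end: 12 mm diameter, 26 mm long, parallel to the jig's y. Pinch its two ends; it may turn between the fingers. Bar between the ends: 16 mm wide. It moves on an 84 mm circle about the hinge: bar down, 10 mm behind (+x) the seat point and 37 mm above the jig floor; at 1.4 rad, 95 mm behind it and 104 mm above.
- bar (a joint): Angle of the clamp bar: 0 lying level with its rubber foot resting on a plate, growing as its front end is lifted, to 1.5 rad. Lifted to 1.3 or more it is clear of a plate moved straight up or down over the seat; lower, its foot overhangs the back end of the seat. A stiff hinge: it stays where it is left and needs about 1.5 N at the pin. Without a plate it can go down to -0.1.
- block_top (a point): Centre of the flat top of the finned aluminium block, which is fixed, 110 (x) x 84 (y) mm and 30 mm high; the top has no rim.
- tray_in (a point): Centre of the floor of the low grey tray, which is fixed: inside 112 (x) x 102 (y) mm, floor 4 mm above the bench, rim 4 mm thick and 10 mm higher than the floor.
- mat_top (a point): Centre of the top of the empty dark rubber mat, fixed flat on the bench: 110 (x) x 90 (y) mm, 3 mm high. The free spot for setting a plate aside. Bench fixtures to keep clear of: a soldering station, 0.18 m high, stands behind the stations, its front corners at about x 0.46, y -0.06 and x 0.54, y 0.11 m (the way in front of it, within 0.45 m of the robot, is free); a wall cabinet hangs over x > 0.56, y < -0.13 m, its underside at 0.66 m.
- flux: Small yellow bottle with a black cap, a bystander, standing loose on the bench: 36 mm diameter, 66 mm high; origin at the centre of its underside.
There are look-alikes about, which are no part of the job. What is shaped like the part that bears square_c but blue is not meant.

How it is judged:
By the outcome, as a careful person would: the job done as asked, in the order asked, and still so for the second after the job is handed in, with the robot touching nothing.
It also fails if it takes over 144 s, if anything falls off the work surface, if the arm or the gripper's body presses on something with over 40 N, if the wrist force passes 120 N, or if a joint passes its speed limit or range.

## Working session

There is one attempt and no reset: what is moved stays moved. The work goes in short steps, Python scripts to look and compute and a tool call to move; the robot and the scene stay as the last step left them, time stands still between calls to the robot, and variables do not carry over. Pictures are saved under pics/ and viewed, about 12 in all and at most 16, crops included, and the job is handed in when it is done.

Besides the shell and the picture viewer there is one more tool, called after "Request:" as a command line: name --argument value ..., lists and objects as JSON in quotes. jog_arm: Moves the arm, as the interface text tells. Its arguments: {"type":"object","properties":{"moves":{"type":"array"},"grip_force":{"type":"number"}},"required":["moves"]}

```bash
mkdir -p pics; cat > h.py <<'E'
import numpy as np, cv2
from cell import arm, imaging, job
def snap(n,f):
    im=imaging.get_image(n); cv2.imwrite('pics/'+f,cv2.cvtColor(im,cv2.COLOR_RGB2BGR)); return im
def cam(n):
    p=imaging.camera_params(n); R=cv2.Rodrigues(np.array(p['rvec'],float))[0]; t=np.array(p['tvec'],float).reshape(3)
    return p,R,t
def ray(n,uv):
    p,R,t=cam(n); d=R.T@np.array([(uv[0]-p['cx'])/p['fx'],(uv[1]-p['cy'])/p['fy'],1]); return -R.T@t,d
def onz(n,uv,z):
    c,d=ray(n,uv); return c+d*(z-c[2])/d[2]
def tri(a,b):
    c1,d1=ray('side',a); c2,d2=ray('top',b); s=np.linalg.lstsq(np.c_[d1,-d2],c2-c1,rcond=None)[0]
    P,Q=c1+d1*s[0],c2+d2*s[1]; return (P+Q)/2,np.linalg.norm(P-Q)
def proj(n,X):
    p,R,t=cam(n); q=R@np.array(X,float)+t; return np.array([q[0]/q[2]*p['fx']+p['cx'],q[1]/q[2]*p['fy']+p['cy']])
E
python3 - <<'E'
from h import *
for n in('side','top'):
    snap(n,n+'0.png'); p,R,t=cam(n); print(n,-R.T@t,R[2],p['fx'],p['cx'],p['cy'])
print(arm.observe())
E
```

```text
side [0.20255589 0.91028031 0.81103496] [ 0.20983561 -0.77984226 -0.58975848] 453.63514138894135 318.4651162163736 244.07034942473157
top [ 0.22228087 -0.0699516   1.40958417] [ 0.170476   -0.01317506 -0.98527375] 561.6981676340715 309.7961886921827 244.43024150823882
{'clock': 0.1, 'joints': array([ 1.21039075,  0.43514121,  0.02498476,  1.57400844, -0.01159704,
        1.13400487, -0.0751458 ]), 'dq': array([-0.00189658, -0.00330519, -0.0011507 , -0.00319863,  0.0014366 ,
       -0.00133465,  0.00049473]), 'joint_efforts': array([ 1.67155264e-03, -6.69130683e+01,  9.87883508e-01, -3.15148938e+01,
       -6.03358797e-02,  3.73102154e-02,  4.18924697e-05]), 'position': array([ 0.15916799, -0.60390038,  0.21633021]), 'ee_rot': array([-3.11418385e+00, -4.03468716e-01,  4.96543598e-04]), 'force': array([0.39305307, 0.86221583, 0.04406776]), 'ft_torque': array([-0.02707474,  0.05820002, -0.02854011]), 'width': 1.00022381230769}
```

View pics/side0.png

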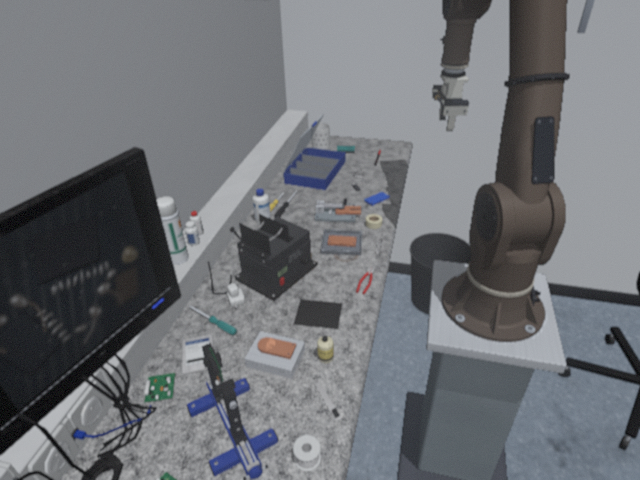

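View pics/top0.png

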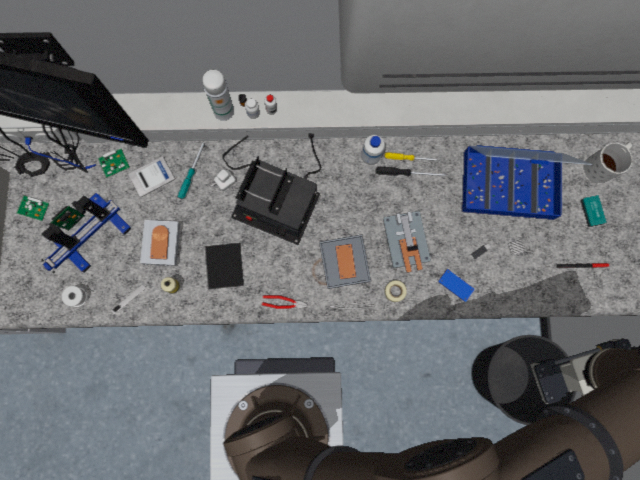

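Top view: the finned block with the rounded plate is at (160,242), the mat at (225,265), the grey tray with the square plate at (345,260), the jig with the forked plate at (407,240) and the flux bottle at (170,284). Possible mix-ups are the blue tray (512,182), the blue plate-like piece (456,285), and the white, blue-capped and tall bottles (375,147), (218,90). I choose the grey tray and the copper plates. Next is a close crop.

```bash
python3 - <<'E'
from h import *
T=cv2.imread('pics/top0.png');S=cv2.imread('pics/side0.png')
a=cv2.resize(T[200:300,310:440],None,fx=6,fy=6,interpolation=cv2.INTER_CUBIC)
b=cv2.resize(S[180:260,300:410],None,fx=7,fy=7,interpolation=cv2.INTER_CUBIC)
cv2.imwrite('pics/ca.png',a);cv2.imwrite('pics/cb.png',b)
for n,I in(('top',T),('side',S)):
    hsv=cv2.cvtColor(I,cv2.COLOR_BGR2HSV)
    for nm,lo,hi in(('cu',(3,90,80),(16,255,255)),('yel',(22,60,110),(35,255,255)),('dark',(0,0,0),(179,255,45))):
        m=cv2.inRange(hsv,lo,hi)
        for c in cv2.findContours(m,cv2.RETR_EXTERNAL,cv2.CHAIN_APPROX_NONE)[0]:
            A=cv2.contourArea(c)
            if A<40 or A>3000: continue
            M=cv2.moments(c); r=cv2.minAreaRect(c); u=(M['m10']/M['m00'],M['m01']/M['m00'])
            print(n,nm,int(A),np.round(u,1),np.round(r[0],1),np.round(r[1],1),round(r[2],1), onz(n,r[0],.02).round(3))
E
```

```text
top cu 485 [345.4 261. ] [345.4 261. ] [33.2 16. ] 82.2 [ 0.419 -0.177  0.02 ]
top cu 254 [409.4 255.6] [410.4 254.1] [33.2 16.2] 77.5 [ 0.433 -0.34   0.02 ]
top cu 456 [159.3 242.5] [159.3 242. ] [15.9 32.5] 4.4 [0.476 0.288 0.02 ]
top yel 168 [398.3 156. ] [399.  155.9] [30.2  7.2] 2.7 [ 0.69  -0.324  0.02 ]
top dark 52 [264.3 477.8] [265.5 477.5] [ 3. 27.] 90.0 [-0.089  0.027  0.02 ]
top dark 624 [555.6 467.2] [551.5 464. ] [30. 61.] 90.0 [-0.075 -0.648  0.02 ]
top dark 2840 [285.9 435.7] [284.3 434.8] [88.3 81.6] 36.2 [ 0.006 -0.018  0.02 ]
top dark 103 [587.7 370.5] [588.9 369. ] [11.4 35.1] 5.0 [ 0.142 -0.76   0.02 ]
top dark 722 [483.4 371.5] [485.6 372.5] [27.9 62.5] 6.4 [ 0.139 -0.508  0.02 ]
top dark 108 [544.1 326.8] [544.1 327. ] [20.6  6.5] 84.8 [ 0.245 -0.66   0.02 ]
top dark 1315 [224.  265.4] [223.9 265.4] [41.6 33.7] 85.2 [0.414 0.126 0.02 ]
top dark 1083 [ 72.4 221.4] [ 75.  222.4] [32.3 62.7] 47.4 [0.531 0.501 0.02 ]
top dark 1039 [274.1 221.6] [275.1 205.2] [72.3 54.6] 22.0 [ 0.566 -0.003  0.02 ]
top dark 445 [280.3 193.2] [280.6 192.8] [12.1 44.4] 23.2 [ 0.598 -0
[... 339 characters left out ...]
[276. 347.] [275.8 346.9] [35. 14.] 13.4 [0.482 0.267 0.02 ]
side cu 179 [341.5 240.5] [341.6 240.5] [26.8  8.2] 3.0 [ 0.421 -0.168  0.02 ]
side cu 104 [348.9 210.1] [347.5 210. ] [ 6. 23.] 90.0 [ 0.437 -0.34   0.02 ]
side yel 97 [325.4 353.6] [325.2 353.4] [ 9.8 14.3] 85.9 [0.369 0.26  0.02 ]
side dark 296 [634.1 419.5] [637.1 413.7] [11.4 46.2] 18.4 [-0.249  0.269  0.02 ]
side dark 757 [614.2 361.4] [608.6 350.6] [75.5 48.1] 15.0 [-0.236  0.113  0.02 ]
side dark 198 [619.4 299.3] [612.1 296.4] [55.6  9.9] 7.6 [-0.288 -0.078  0.02 ]
side dark 338 [487.5 225.5] [486.3 222.8] [36.3 20.2] 83.7 [ 0.001 -0.356  0.02 ]
side dark 40 [511.8  12.9] [512.5  18. ] [36.  5.] 90.0 [-0.367 -3.792  0.02 ]
```

View pics/ca.png

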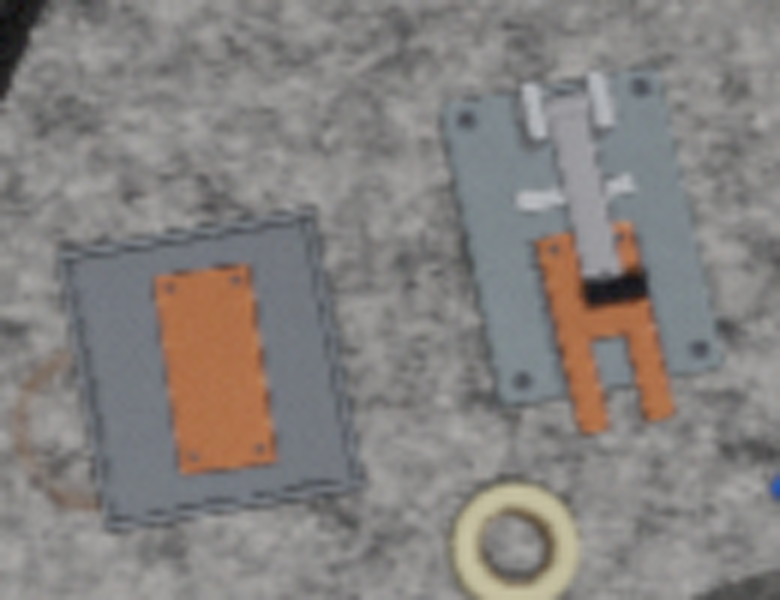

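View pics/cb.png

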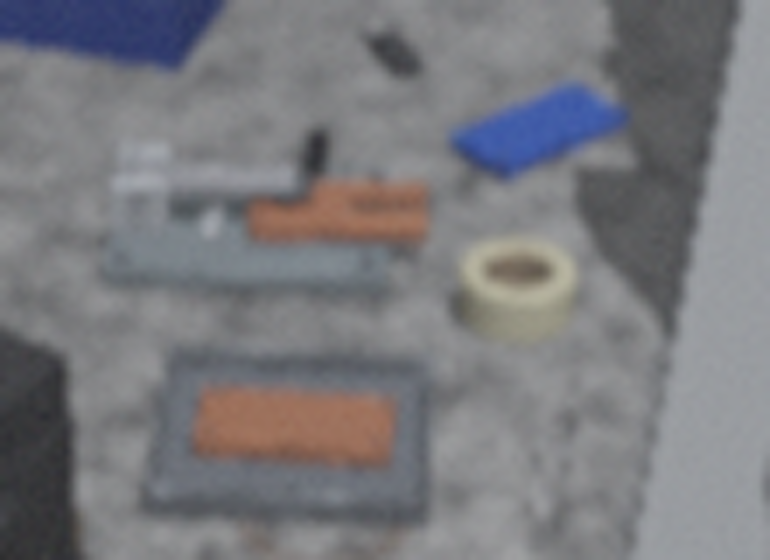

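The crops confirm it: the grey tray holds the plain square-cornered copper plate, and the blue bar beyond it (side crop 540,125) is the decoy. The jig holds the forked plate, prongs to the front, with the pin at top crop (616,287) and side crop (316,152). Next I look at the block end.

```bash
python3 - <<'E'
from h import *
T=cv2.imread('pics/top0.png');S=cv2.imread('pics/side0.png')
a=cv2.resize(T[210:300,130:250],None,fx=5,fy=5,interpolation=cv2.INTER_CUBIC)
b=cv2.resize(S[290:390,235:355],None,fx=5,fy=5,interpolation=cv2.INTER_CUBIC)
cv2.imwrite('pics/cc.png',np.vstack([a[:,:],b])[:950])
C=cv2.resize(np.hstack([T[210:300,130:250],S[295:385,235:350]]),None,fx=3.4,fy=3.4,interpolation=cv2.INTER_CUBIC);cv2.imwrite('pics/cc.png',C);print(C.shape)
def up(n,x0,y0,k,L): return [((u+.5)/k-.5+x0,(v+.5)/k-.5+y0) for u,v in L]
tj=up('top',310,200,6,[(445,105),(660,70),(720,360),(505,405)]); 
for q in tj: print('jigbase',onz('top',q,.012).round(4))
tt=up('top',310,200,6,[(63,248),(313,208),(360,488),(110,528)])
for q in tt: print('tray',onz('top',q,.014).round(4))
pt=up('top',310,200,6,[(616,287)])[0]; ps=up('side',300,180,7,[(316,152)])[0]
print('pin',tri(ps,pt))
# plate top corners two views
sq_t=up('top',310,200,6,[(156,275),(250,265),(275,463),(182,474)]); 
sq_s=up('side',300,180,7,[(203,388),(393,396),(390,455),(193,445)])
for i,q in enumerate(sq_t): print('sq',onz('top',q,.014).round(4))
for q in sq_s: print('sq side',onz('side',q,.014).round(4))
fk=up('top',310,200,6,[(538,240),(630,222),(676,412),(585,435)])
for q in fk: print('fk',onz('top',q,.022).round(4))
E
```

```text
(306, 799, 3)
jigbase [ 0.5311 -0.2787  0.012 ]
jigbase [ 0.5445 -0.3711  0.012 ]
jigbase [ 0.4193 -0.3895  0.012 ]
jigbase [ 0.4021 -0.2982  0.012 ]
tray [ 0.4722 -0.1148  0.014 ]
tray [ 0.4873 -0.2207  0.014 ]
tray [ 0.3683 -0.2358  0.014 ]
tray [ 0.3538 -0.1313  0.014 ]
pin (array([ 0.44557247, -0.33926589,  0.05250991]), np.float64(0.0019416556943453488))
sq [ 0.4599 -0.1536  0.014 ]
sq [ 0.4634 -0.1933  0.014 ]
sq [ 0.3795 -0.2008  0.014 ]
sq [ 0.3757 -0.1619  0.014 ]
sq side [ 0.4674 -0.1959  0.014 ]
sq side [ 0.3853 -0.2076  0.014 ]
sq side [ 0.3788 -0.1646  0.014 ]
sq side [ 0.462  -0.1537  0.014 ]
fk [ 0.4702 -0.3137  0.022 ]
fk [ 0.4771 -0.3527  0.022 ]
fk [ 0.3965 -0.3676  0.022 ]
fk [ 0.3876 -0.3292  0.022 ]
```

View pics/cc.png

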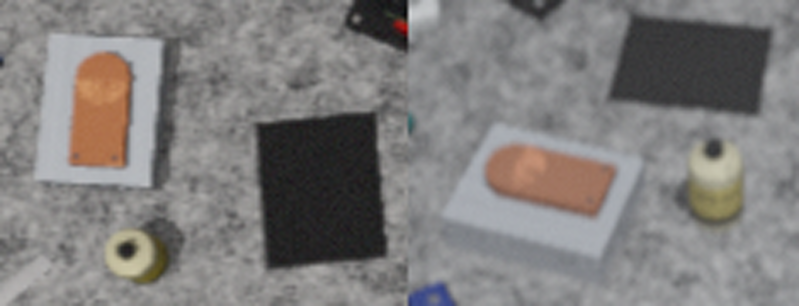

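Top part of this crop: block top corners at (50,34), (164,40), (153,187), (37,180), with the rounded plate's round end towards +x. The mat is empty, with corners (258,124) to (386,256), and the bottle cap is at (127,249). The right half shows the same things from the side. Now I'll triangulate them.

```bash
python3 - <<'E'
from h import *
k=3.4
def U(L,x0,y0,dx=0): return [((u-dx+.5)/k-.5+x0,(v+.5)/k-.5+y0) for u,v in L]
def up(x0,y0,k,L): return [((u+.5)/k-.5+x0,(v+.5)/k-.5+y0) for u,v in L]
def fit(nm,P):
    P=np.array(P); c=P.mean(0); ax=(P[0]+P[1]-P[2]-P[3])/2; ay=(P[0]+P[3]-P[1]-P[2])/2
    print(nm,c.round(4),'yaw x %.3f  y %.3f'%(np.arctan2(ax[1],ax[0]),np.arctan2(-ay[0],ay[1])),'L %.4f W %.4f'%(np.linalg.norm(ax),np.linalg.norm(ay)))
def two(nm,t,s,z):
    R=[tri(a,b) for a,b in zip(s,t)]; fit(nm+' tri',[r[0] for r in R]); print('   z',[round(r[0][2],4) for r in R],'gap',[round(r[1],4) for r in R])
    fit(nm+' top',[onz('top',q,z) for q in t]); fit(nm+' side',[onz('side',q,z) for q in s])
# order x+y+, x+y-, x-y-, x-y+
two('block',U([(50,34),(164,40),(153,187),(37,180)],130,210),U([(445,215),(495,125),(642,155),(603,257)],235,295,408),.03)
two('mat',U([(258,124),(376,113),(386,256),(268,268)],130,210),U([(610,98),(632,15),(772,28),(758,113)],235,295,408),.003)
fit('rounded sq end',[onz('top',q,.04) for q in U([(77,80),(131,82),(127,166),(69,163)],130,210)])
two('square',up(310,200,6,[(156,275),(250,265),(275,463),(182,474)]),up(300,180,7,[(193,445),(203,388),(393,396),(390,455)]),.014)
two('tray',up(310,200,6,[(63,248),(313,208),(360,488),(110,528)]),up(300,180,7,[(148,498),(175,352),(430,362),(420,512)]),.014)
two('fork',up(310,200,6,[(538,240),(630,222),(676,412),(585,435)]),up(300,180,7,[(250,215),(252,178),(428,184),(426,218)]),.022)
fit('jigbase',[onz('top',q,.012) for q in up(310,200,6,[(445,105),(660,70),(720,360),(505,405)])])
a=U([(127,249)],130,210)[0];b=U([(714,148)],235,295,408)[0];print('cap',tri(b,a))
print('taper rounded tip top',onz('top',U([(105,52)],130,210)[0],.04),'sq end',onz('top',U([(98,165)],130,210)[0],.04))
print('rounded tip side',onz('side',U([(487,168)],235,295,408)[0],.04),onz('side',U([(608,192)],235,295,408)[0],.04))
print('pinch top proj base',onz('top',(270,410),0))
E
```

```text
block tri [0.4754 0.2852 0.0329] yaw x -0.059  y -0.053 L 0.1077 W 0.0835
   z [np.float64(0.0343), np.float64(0.0313), np.float64(0.0339), np.float64(0.0321)] gap [np.float64(0.0002), np.float64(0.0022), np.float64(0.0059), np.float64(0.0006)]
block top [0.4748 0.2857 0.03  ] yaw x -0.057  y -0.077 L 0.1090 W 0.0843
block side [0.4776 0.2828 0.03  ] yaw x -0.057  y -0.035 L 0.1070 W 0.0833
mat tri [0.417  0.1276 0.0057] yaw x 0.075  y 0.087 L 0.1074 W 0.0873
   z [np.float64(0.0054), np.float64(0.0045), np.float64(0.0065), np.float64(0.0064)] gap [np.float64(0.0011), np.float64(0.003), np.float64(0.0033), np.float64(0.0024)]
mat top [0.4162 0.1278 0.003 ] yaw x 0.073  y 0.078 L 0.1078 W 0.0876
mat side [0.419  0.1249 0.003 ] yaw x 0.089  y 0.094 L 0.1072 W 0.0873
rounded sq end [0.4635 0.2829 0.04  ] yaw x -0.047  y -0.065 L 0.0615 W 0.0407
square tri [ 0.421  -0.177   0.0164] yaw x 0.092  y 0.110 L 0.0841 W 0.0393
   z [np.float64(0.0141), np.float64(0.016), np.float64(0.0192), np.float64(0.0161)] gap [np.float64(0.002), np.float64(0.0036), np.float64(0.0052), np.float64(0.0028)]
s
[... 638 characters left out ...]
.0315), np.float64(0.0269), np.float64(0.0249), np.float64(0.0308)] gap [np.float64(0.0033), np.float64(0.0034), np.float64(0.0018), np.float64(0.0056)]
fork top [ 0.4328 -0.3408  0.022 ] yaw x 0.184  y 0.200 L 0.0830 W 0.0395
fork side [ 0.4374 -0.35    0.022 ] yaw x 0.161  y 0.165 L 0.0829 W 0.0319
jigbase [ 0.4743 -0.3344  0.012 ] yaw x 0.148  y 0.165 L 0.1285 W 0.0931
cap (array([0.36944687, 0.25634317, 0.06448537]), np.float64(0.0020771882751899323))
taper rounded tip top [0.51581013 0.28127201 0.04      ] sq end [0.4324488  0.28436053 0.04      ]
rounded tip side [0.5166109  0.28493931 0.04      ] [0.43360873 0.28637783 0.04      ]
pinch top proj base [0.06127942 0.01641598 0.        ]
```

```bash
cat >> h.py <<'E'
def st():
    o=arm.observe(); R=cv2.Rodrigues(np.array(o['ee_rot']))[0]; return o,R
def to(*tg):
    o,R=st(); p=np.array(o['position']); yaw=np.arctan2(R[1,0],R[0,0])
    print('t %.2f'%o['clock'],'pos',p.round(4),'yaw %.3f'%yaw,'tilt',R[:,2].round(3),'F',np.array(o['force']).round(1),'w %.1fmm'%(o['width']*92))
    for x,y,z,a in tg:
        Rt=np.array([[np.cos(a),np.sin(a),0],[np.sin(a),-np.cos(a),0],[0,0,-1.]])
        print('  xyz cm',(R.T@(np.array([x,y,z])-p)*100).round(2),'ang',cv2.Rodrigues(R.T@Rt)[0].ravel().round(4))
SEAT=np.array([.4338,-.3408]); JY=.157
def jig(b,z,l=0): # b behind seat, z above bench
    return (SEAT[0]+b*np.cos(JY)-l*np.sin(JY),SEAT[1]+b*np.sin(JY)+l*np.cos(JY),z,JY)
E
python3 -c "
from h import *
print(jig(.01,.15)); to(jig(.01,.15),jig(.01,.05))"
```

```text
(np.float64(0.44367700794759096), np.float64(-0.3392364418772475), 0.15, 0.157)
t 0.10 pos [ 0.1592 -0.6039  0.2163] yaw 0.258 tilt [-0.     0.001 -1.   ] F [0.4 0.9 0. ] w 92.0mm
  xyz cm [ 34.26 -18.33   6.65] ang [-0.0014  0.0002  0.1007]
  xyz cm [ 34.26 -18.32  16.65] ang [-0.0014  0.0002  0.1007]
```

Request:
jog_arm --moves '[{"fingers": 0.0, "xyz": [34.26, -18.33, 6.6], "angular": [0, 0, 0.1007]}, {"fingers": 0.0, "xyz": [34.26, -18.33, 6.6], "angular": [0, 0, 0.1007]}, {"fingers": 0.0, "xyz": [34.26, -18.33, 6.6], "angular": [0, 0, 0.1007]}, {"fingers": 0.0, "xyz": [34.26, -18.33, 6.6], "angular": [0, 0, 0.1007]}, {"fingers": 0.0, "xyz": [34.26, -18.33, 6.6], "angular": [0, 0, 0.1007]}, {"fingers": 0.0, "xyz": [34.26, -18.33, 6.6], "angular": [0, 0, 0.1007]}, {"fingers": 0.0, "xyz": [34.26, -18.33, 6.6], "angular": [0, 0, 0.1007]}, {"fingers": 0.0, "xyz": [34.26, -18.33, 6.6], "angular": [0, 0, 0.1007]}, {"fingers": 0.0, "xyz": [34.26, -18.33, 6.6], "angular": [0, 0, 0.1007]}, {"fingers": 0.0, "xyz": [34.26, -18.33, 6.6], "angular": [0, 0, 0.1007]}, {"fingers": 0.0, "xyz": [34.26, -18.33, 6.6], "angular": [0, 0, 0.1007]}, {"fingers": 0.0, "xyz": [34.26, -18.33, 6.6], "angular": [0, 0, 0.1007]}]' --grip_force 15

```text
clock: 1.6
position: [0.4436, -0.3403, 0.1512]
ee_rot: [3.132, 0.245, 0.0]
force: [0.1, 0.2, -0.3]
width: 0.499
```

```bash
python3 -c "
from h import *
to(jig(.01,.05)); T=snap('top','t1.png');S=snap('side','s1.png')
print(proj('top',arm.observe()['position']),proj('side',arm.observe()['position']))
I=np.hstack([cv2.resize(T[190:290,350:460],None,fx=3.6,fy=3.6,interpolation=2),cv2.resize(S[140:240,300:410],None,fx=3.6,fy=3.6,interpolation=2)])
cv2.imwrite('pics/c1.png',I[:,:,::-1])"
```

```text
t 1.60 pos [ 0.4436 -0.3403  0.1512] yaw 0.156 tilt [ 0. -0. -1.] F [ 0.1  0.2 -0.3] w 45.9mm
  xyz cm [ 0.03 -0.11 10.12] ang [ 0.0003 -0.0001 -0.0009]
[420.72342286 240.63906811] [346.01734769 174.02171532]
```

View pics/c1.png

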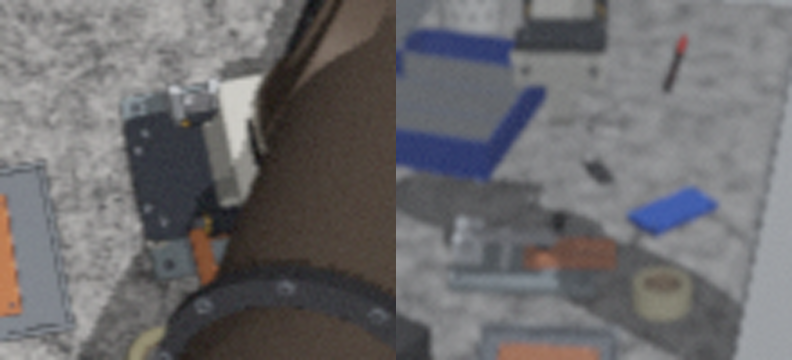

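The gripper sits above the pin in line with the side view: pin at crop (558,222), gripper centred at u≈560. Now I go down and pinch the pin.

Request:
jog_arm --moves '[{"fingers": 0.0, "xyz": [0, -0.1, 3], "angular": [0, 0, 0]}, {"fingers": 0.0, "xyz": [0, -0.1, 6], "angular": [0, 0, 0]}, {"fingers": 0.0, "xyz": [0, -0.1, 8], "angular": [0, 0, 0]}, {"fingers": 0.0, "xyz": [0, -0.1, 10], "angular": [0, 0, 0]}, {"fingers": 0.0, "xyz": [0, -0.1, 10], "angular": [0, 0, 0]}, {"fingers": 0.6, "xyz": [0, -0.1, 10], "angular": [0, 0, 0]}, {"fingers": 0.6, "xyz": [0, -0.1, 10], "angular": [0, 0, 0]}, {"fingers": 0.6, "xyz": [0, -0.1, 10], "angular": [0, 0, 0]}, {"fingers": 0.6, "xyz": [0, -0.1, 10], "angular": [0, 0, 0]}]'

```text
clock: 2.82
position: [0.4439, -0.3389, 0.0514]
ee_rot: [3.131, 0.246, 0.001]
force: [-0.4, -0.5, 0.1]
width: 0.204
```

```bash
python3 -c "
from h import *
to(*[jig(.092-.084*np.cos(a+.2044),.032+.084*np.sin(a+.2044)+.002) for a in np.arange(.1,1.46,.12)])"
```

```text
t 2.83 pos [ 0.4439 -0.3389  0.0514] yaw 0.157 tilt [ 0. -0. -1.] F [-0.4 -0.5  0.1] w 18.8mm
  xyz cm [ 0.16  0.03 -0.78] ang [ 0.0005 -0.0004 -0.    ]
  xyz cm [ 0.52  0.03 -1.72] ang [ 0.0005 -0.0004 -0.    ]
  xyz cm [ 0.99  0.03 -2.61] ang [ 0.0005 -0.0004 -0.    ]
  xyz cm [ 1.56  0.03 -3.44] ang [ 0.0005 -0.0004 -0.    ]
  xyz cm [ 2.23  0.03 -4.19] ang [ 0.0005 -0.0004 -0.    ]
  xyz cm [ 2.99  0.03 -4.86] ang [ 0.0005 -0.0004 -0.    ]
  xyz cm [ 3.81  0.03 -5.43] ang [ 0.0005 -0.0004 -0.    ]
  xyz cm [ 4.7   0.03 -5.9 ] ang [ 0.0005 -0.0004 -0.    ]
  xyz cm [ 5.64  0.03 -6.27] ang [ 0.0005 -0.0004 -0.    ]
  xyz cm [ 6.62  0.03 -6.51] ang [ 0.0005 -0.0004 -0.    ]
  xyz cm [ 7.62  0.03 -6.64] ang [ 0.0005 -0.0004 -0.    ]
  xyz cm [ 8.63  0.03 -6.64] ang [ 0.0005 -0.0004 -0.    ]
```

The jaws closed to 18.8 mm, less than the 26 mm pin, so the pinch missed. I'll look.

```bash
python3 -c "
from h import *
T=snap('top','t2.png');S=snap('side','s2.png')
p=arm.observe()['position'];print(proj('top',p),proj('side',p),proj('side',p-[0,0,.017]))
I=np.hstack([cv2.resize(T[190:290,370:440],None,fx=5,fy=5,interpolation=2),cv2.resize(S[150:250,310:400],None,fx=5,fy=5,interpolation=2)])
cv2.imwrite('pics/c2.png',I[:,:,::-1])"
```

```text
[411.97939048 247.83094869] [345.52040957 201.79704491] [345.45426427 206.2810518 ]
```

View pics/c2.png

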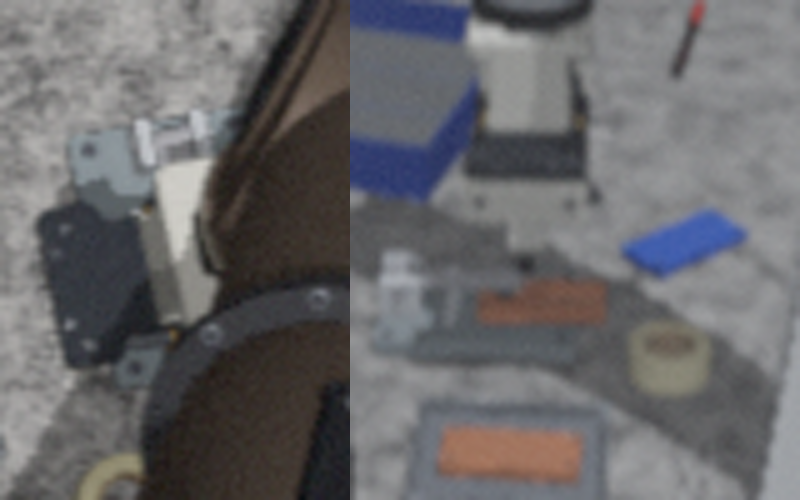

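```bash
python3 -c "
from h import *
for y in(-.31,-.32,-.33):
  c,d=ray('side',(345.2,199.8)); print(c+d*(y-c[1])/d[1])
print([proj('side',(x,y,z)).round(1) for x,y,z in((.444,-.326,.049),(.444,-.352,.049),(.435,-.339,.049))])
print(tri(((528-350+.5)/5+309.5,(262.5)/5+149.5),(310+616.5/6-.5,200+287.5/6-.5)))
"
```

```text
[ 0.43933582 -0.31        0.07597731]
[ 0.44127619 -0.32        0.06995363]
[ 0.44321656 -0.33        0.06392995]
[array([344.7, 204.4]), array([346.2, 200.4]), array([348.2, 202.7])]
(array([ 0.44504365, -0.33989965,  0.04970967]), np.float64(1.920596423400837e-05))
```

Request:
jog_arm --moves '[{"fingers": 0.0, "xyz": [0, 0, -1], "angular": [0, 0, 0]}, {"fingers": 0.0, "xyz": [0, 0, -1], "angular": [0, 0, 0]}, {"fingers": 0.0, "xyz": [0, 0, -1], "angular": [0, 0, 0]}, {"fingers": 0.0, "xyz": [0, 0, 0], "angular": [0, 0, 0]}, {"fingers": 0.0, "xyz": [0, 0, 0.5], "angular": [0, 0, 0]}, {"fingers": 0.0, "xyz": [0, 0, 1.0], "angular": [0, 0, 0]}, {"fingers": 0.0, "xyz": [0, 0, 1.0], "angular": [0, 0, 0]}, {"fingers": 0.6, "xyz": [0, 0, 1.0], "angular": [0, 0, 0]}, {"fingers": 0.6, "xyz": [0, 0, 1.0], "angular": [0, 0, 0]}, {"fingers": 0.6, "xyz": [0, 0, 1.0], "angular": [0, 0, 0]}, {"fingers": 0.6, "xyz": [0, 0, 1.0], "angular": [0, 0, 0]}, {"fingers": 0.6, "xyz": [0, 0, 1.0], "angular": [0, 0, 0]}]'

```text
clock: 4.42
position: [0.4444, -0.3413, 0.0417]
ee_rot: [3.129, 0.244, 0.003]
force: [1.0, -6.0, -0.5]
width: 0.276
```

```bash
python3 -c "
from h import *
to()
T=snap('top','t3.png');S=snap('side','s3.png')
I=cv2.resize(S[170:230,320:370],None,fx=10,fy=10,interpolation=2)
cv2.imwrite('pics/c3.png',I[:,:,::-1])"
```

```text
t 4.42 pos [ 0.4444 -0.3413  0.0417] yaw 0.156 tilt [ 0.002 -0.003 -1.   ] F [ 1.  -6.  -0.5] w 25.4mm
```

View pics/c3.png

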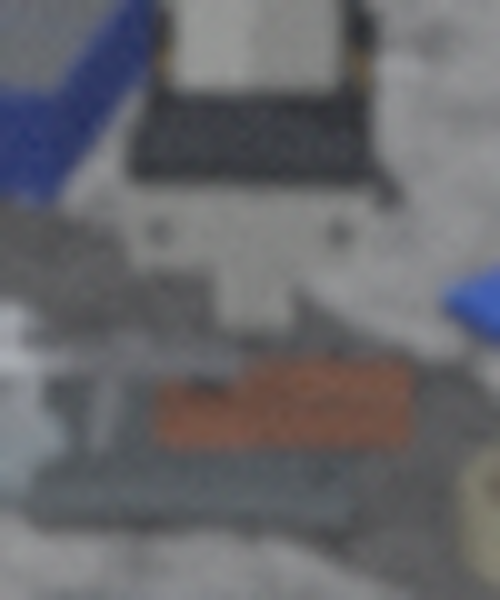

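Now the jaws hold the pin (25.4 mm), but only near the fingertips. The tips sit about 2 cm higher than the text implies, and the pin is about 2.5 mm further to -y. I'll regrip lower and recentred.

Request:
jog_arm --moves '[{"fingers": 0.1, "xyz": [0, 0.25, 0], "angular": [0, 0, 0]}, {"fingers": 0.1, "xyz": [0, 0.25, 0], "angular": [0, 0, 0]}, {"fingers": 0.1, "xyz": [0, 0.25, 0.3], "angular": [0, 0, 0]}, {"fingers": 0.1, "xyz": [0, 0.25, 0.6], "angular": [0, 0, 0]}, {"fingers": 0.1, "xyz": [0, 0.25, 0.6], "angular": [0, 0, 0]}, {"fingers": 0.1, "xyz": [0, 0.25, 0.6], "angular": [0, 0, 0]}]'

```text
clock: 5.28
position: [0.4441, -0.3412, 0.035]
ee_rot: [-3.132, -0.246, 0.0]
force: [-0.2, 0.9, -0.4]
width: 0.453
```

```bash
python3 -c "
from h import *
to()"
```

```text
t 5.28 pos [ 0.4441 -0.3412  0.035 ] yaw 0.157 tilt [-0.  0. -1.] F [-0.2  0.9 -0.4] w 41.6mm
```

Request:
jog_arm --moves '[{"fingers": 0.6, "xyz": [0, 0, 0], "angular": [0, 0, 0]}, {"fingers": 0.6, "xyz": [0, 0, 0], "angular": [0, 0, 0]}, {"fingers": 0.6, "xyz": [0, 0, 0], "angular": [0, 0, 0]}, {"fingers": 0.6, "xyz": [0, 0, 0], "angular": [0, 0, 0]}]' --grip_force 20

```text
clock: 5.78
position: [0.4442, -0.3416, 0.0351]
ee_rot: [3.132, 0.246, 0.0]
force: [0.1, -2.1, -0.0]
width: 0.28
```

```bash
python3 -c "
from h import *
to()"
```

```text
t 5.78 pos [ 0.4442 -0.3416  0.0351] yaw 0.157 tilt [ 0. -0. -1.] F [ 0.1 -2.1 -0. ] w 25.7mm
```

Request:
jog_arm --moves '[{"fingers": 0.6, "xyz": [0.26, 0, -0.97], "angular": [0, 0, 0]}, {"fingers": 0.6, "xyz": [0.64, 0, -1.91], "angular": [0, 0, 0]}, {"fingers": 0.6, "xyz": [1.13, 0, -2.79], "angular": [0, 0, 0]}, {"fingers": 0.6, "xyz": [1.72, 0, -3.61], "angular": [0, 0, 0]}, {"fingers": 0.6, "xyz": [2.4, 0, -4.35], "angular": [0, 0, 0]}, {"fingers": 0.6, "xyz": [3.17, 0, -5.0], "angular": [0, 0, 0]}, {"fingers": 0.6, "xyz": [4.0, 0, -5.56], "angular": [0, 0, 0]}, {"fingers": 0.6, "xyz": [4.9, 0, -6.01], "angular": [0, 0, 0]}, {"fingers": 0.6, "xyz": [5.85, 0, -6.35], "angular": [0, 0, 0]}, {"fingers": 0.6, "xyz": [6.83, 0, -6.58], "angular": [0, 0, 0]}, {"fingers": 0.6, "xyz": [7.83, 0, -6.69], "angular": [0, 0, 0]}, {"fingers": 0.6, "xyz": [8.67, 0, -6.68], "angular": [0, 0, 0]}]'

```text
clock: 7.28
position: [0.5311, -0.3276, 0.1024]
ee_rot: [3.131, 0.247, 0.002]
force: [-2.3, -2.4, 4.8]
width: 0.277
```

Request:
jog_arm --moves '[{"fingers": 0.6, "xyz": [0, 0, 0], "angular": [0, 0, 0]}, {"fingers": 0.6, "xyz": [0, 0, 0], "angular": [0, 0, 0]}]'

```text
clock: 7.52
position: [0.5311, -0.3276, 0.1023]
ee_rot: [3.131, 0.247, 0.004]
force: [0.3, -1.4, 5.1]
width: 0.278
```

```bash
python3 -c "
from h import *
to()
S=snap('side','s4.png');T=snap('top','t4.png')
I=np.hstack([cv2.resize(T[170:290,370:450],None,fx=4.5,fy=4.5,interpolation=2),cv2.resize(S[150:270,310:400],None,fx=4.5,fy=4.5,interpolation=2)])
cv2.imwrite('pics/c4.png',I[:,:,::-1])"
```

```text
t 7.53 pos [ 0.5311 -0.3276  0.1023] yaw 0.158 tilt [ 0.002 -0.    -1.   ] F [ 0.3 -1.4  5.1] w 25.6mm
```

View pics/c4.png

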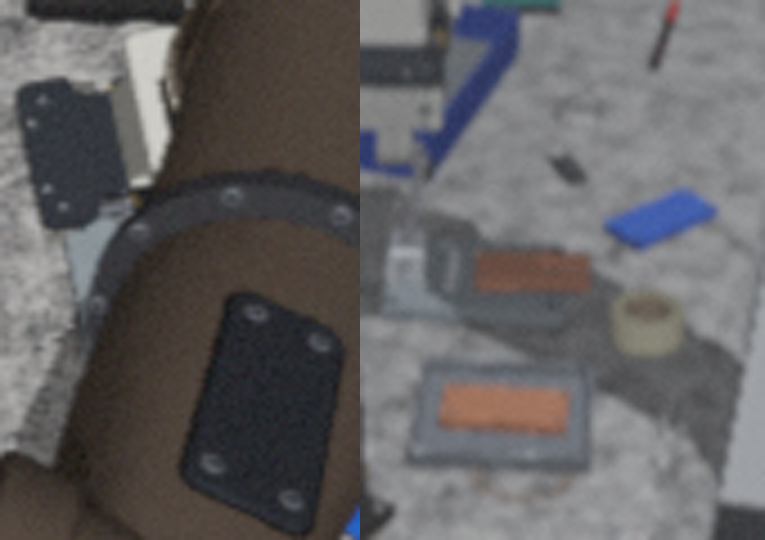

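The bar is upright with the pin in the jaws, and the fork lies uncovered. I release, back off upward and go over the fork.

Request:
jog_arm --moves '[{"fingers": 0.1, "xyz": [0, 0, 0], "angular": [0, 0, 0]}, {"fingers": 0.1, "xyz": [0, 0, 0], "angular": [0, 0, 0]}, {"fingers": 0.1, "xyz": [0, 0, -3], "angular": [0, 0, 0]}, {"fingers": 0.1, "xyz": [0, 0, -6], "angular": [0, 0, 0]}, {"fingers": -0.3, "xyz": [0, 0, -6], "angular": [0, 0, 0]}, {"fingers": -0.3, "xyz": [-4, 0, -6], "angular": [0, 0, 0]}, {"fingers": -0.3, "xyz": [-9, 0, -6], "angular": [0, 0, 0]}, {"fingers": -0.3, "xyz": [-9, 0, -6], "angular": [0, 0, 0]}]'

```text
clock: 8.62
position: [0.4361, -0.3426, 0.1608]
ee_rot: [-3.131, -0.239, 0.006]
force: [0.2, 0.5, 0.1]
width: 0.649
```

```bash
python3 - <<'E'
from h import *
to(jig(.006,.08,-.002),jig(.006,.02,-.002))
S=snap('side','s5.png')
I=cv2.resize(S[120:240,300:400],None,fx=5,fy=5,interpolation=2)
cv2.imwrite('pics/c5.png',I[:,:,::-1])
E
```

```text
t 8.62 pos [ 0.4361 -0.3426  0.1608] yaw 0.153 tilt [-0.004  0.001 -1.   ] F [0.2 0.5 0.1] w 59.7mm
  xyz cm [ 0.43 -0.01  8.08] ang [-0.0014  0.0038 -0.0044]
  xyz cm [ 0.45 -0.   14.08] ang [-0.0014  0.0038 -0.0044]
```

View pics/c5.png

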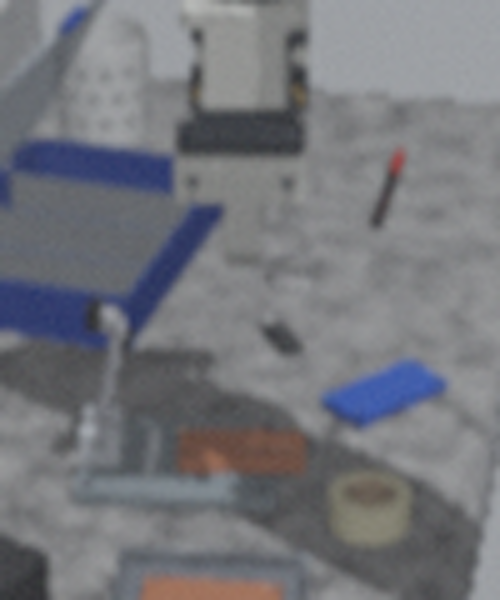

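Request:
jog_arm --moves '[{"fingers": -0.3, "xyz": [0.45, 0, 4], "angular": [0, 0, -0.015]}, {"fingers": -0.3, "xyz": [0.45, 0, 8], "angular": [0, 0, -0.015]}, {"fingers": -0.3, "xyz": [0.45, 0, 11], "angular": [0, 0, -0.015]}, {"fingers": -0.3, "xyz": [0.45, 0, 12.6], "angular": [0, 0, -0.015]}, {"fingers": -0.3, "xyz": [0.45, 0, 12.9], "angular": [0, 0, -0.015]}, {"fingers": -0.3, "xyz": [0.45, 0, 12.9], "angular": [0, 0, -0.015]}]'

```text
clock: 9.43
position: [0.4461, -0.3413, 0.0335]
ee_rot: [3.129, 0.27, 0.001]
force: [-0.1, -1.3, 0.3]
width: 0.648
```

```bash
python3 - <<'E'
from h import *
to()
S=snap('side','s6.png')
I=cv2.resize(S[150:240,300:400],None,fx=6,fy=6,interpolation=2)
cv2.imwrite('pics/c6.png',I[:,:,::-1])
p=arm.observe()['position']
for dz in(0,-.017): print(proj('side',p+[0,.03,dz]),proj('side',p+[0,.045,dz]))
E
```

```text
t 9.43 pos [ 0.4461 -0.3413  0.0335] yaw 0.172 tilt [ 0.001 -0.    -1.   ] F [-0.1 -1.3  0.3] w 59.7mm
[343.04662935 210.67882053] [342.10074539 213.11392158]
[342.99685309 215.13466906] [342.05706331 217.58874117]
```

View pics/c6.png

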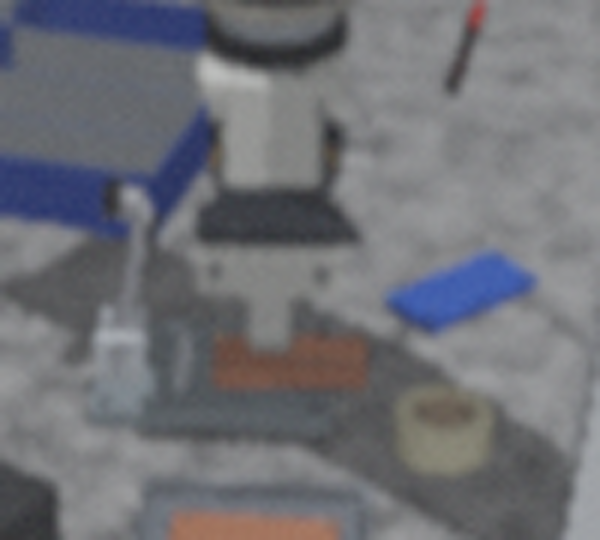

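The side view shows the fingertip still at the plate's top edge (crop v≈350), so the tips are about 25 mm higher than the text implies. I go down in force-checked steps.

Request:
jog_arm --moves '[{"fingers": -0.3, "xyz": [0, 0, 0.5], "angular": [0, 0, 0]}, {"fingers": -0.3, "xyz": [0, 0, 1.0], "angular": [0, 0, 0]}, {"fingers": -0.3, "xyz": [0, 0, 1.5], "angular": [0, 0, 0]}, {"fingers": -0.3, "xyz": [0, 0, 1.5], "angular": [0, 0, 0]}]'

```text
clock: 9.98
position: [0.445, -0.3409, 0.0173]
ee_rot: [-3.129, -0.27, 0.001]
force: [0.4, -0.3, 0.6]
width: 0.65
```

Request:
jog_arm --moves '[{"fingers": -0.3, "xyz": [0, 0, 0.3], "angular": [0, 0, 0]}, {"fingers": -0.3, "xyz": [0, 0, 0.5], "angular": [0, 0, 0]}, {"fingers": -0.3, "xyz": [0, 0, 0.5], "angular": [0, 0, 0]}]'

```text
clock: 10.35
position: [0.4452, -0.3411, 0.0127]
ee_rot: [-3.13, -0.27, 0.0]
force: [0.4, 0.4, 0.4]
width: 0.651
```

```bash
python3 - <<'E'
from h import *
to()
E
```

```text
t 10.35 pos [ 0.4452 -0.3411  0.0127] yaw 0.172 tilt [-0.  0. -1.] F [0.4 0.4 0.4] w 59.9mm
```

Request:
jog_arm --moves '[{"fingers": -0.3, "xyz": [0, 0, 0.2], "angular": [0, 0, 0]}, {"fingers": -0.3, "xyz": [0, 0, 0.4], "angular": [0, 0, 0]}, {"fingers": -0.3, "xyz": [0, 0, 0.4], "angular": [0, 0, 0]}]'

```text
clock: 10.72
position: [0.4452, -0.341, 0.0087]
ee_rot: [-3.13, -0.27, 0.0]
force: [-1.0, 0.3, 0.4]
width: 0.653
```

```bash
python3 - <<'E'
from h import *
to()
E
```

```text
t 10.72 pos [ 0.4452 -0.341   0.0087] yaw 0.172 tilt [-0.  0. -1.] F [-1.   0.3  0.4] w 60.1mm
```

Request:
jog_arm --moves '[{"fingers": -0.3, "xyz": [0, 0, 0.15], "angular": [0, 0, 0]}, {"fingers": -0.3, "xyz": [0, 0, 0.3], "angular": [0, 0, 0]}, {"fingers": -0.3, "xyz": [0, 0, 0.3], "angular": [0, 0, 0]}]'

```text
clock: 11.1
position: [0.4453, -0.341, 0.0057]
ee_rot: [-3.13, -0.27, 0.0]
force: [-0.6, -0.1, -0.8]
width: 0.647
```

Request:
jog_arm --moves '[{"fingers": -0.3, "xyz": [0, 0, 0.1], "angular": [0, 0, 0]}, {"fingers": -0.3, "xyz": [0, 0, 0.2], "angular": [0, 0, 0]}, {"fingers": -0.3, "xyz": [0, 0, 0.2], "angular": [0, 0, 0]}]'

```text
clock: 11.48
position: [0.4453, -0.3411, 0.0037]
ee_rot: [-3.13, -0.27, 0.0]
force: [0.1, 0.4, 0.2]
width: 0.646
```

```bash
python3 - <<'E'
from h import *
to()
S=snap('side','s7.png')
I=cv2.resize(S[180:225,320:375],None,fx=10,fy=10,interpolation=2)
cv2.imwrite('pics/c7.png',I[:,:,::-1])
E
```

```text
t 11.47 pos [ 0.4453 -0.3411  0.0037] yaw 0.172 tilt [-0.  0. -1.] F [0.1 0.4 0.2] w 59.4mm
```

View pics/c7.png

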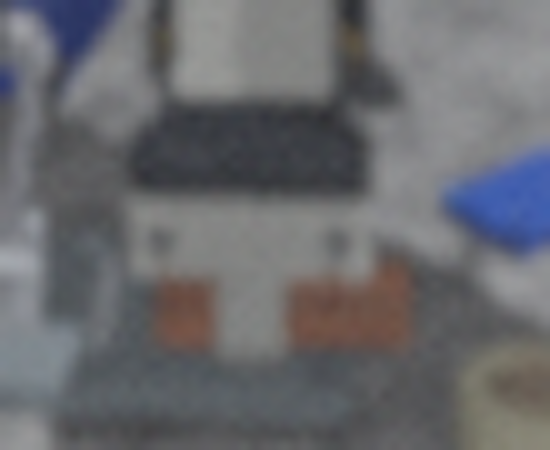

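The tips are now at the jig floor beside the plate (tip crop v≈355, plate bottom 345), straddling its solid part. I grip and lift.

Request:
jog_arm --moves '[{"fingers": 0.5, "xyz": [0, 0, 0], "angular": [0, 0, 0]}, {"fingers": 0.5, "xyz": [0, 0, 0], "angular": [0, 0, 0]}, {"fingers": 0.5, "xyz": [0, 0, 0], "angular": [0, 0, 0]}, {"fingers": 0.5, "xyz": [0, 0, 0], "angular": [0, 0, 0]}]' --grip_force 35

```text
clock: 12.02
position: [0.4453, -0.3411, 0.0039]
ee_rot: [3.13, 0.27, 0.0]
force: [-0.2, -0.0, -0.0]
width: 0.427
```

```bash
python3 - <<'E'
from h import *
to((.35,-.30,.2,.157),(.35,.1,.2,.08))
E
```

```text
t 12.03 pos [ 0.4453 -0.3411  0.0039] yaw 0.172 tilt [ 0. -0. -1.] F [-0.2 -0.  -0. ] w 39.3mm
  xyz cm [ -8.69  -5.68 -19.62] ang [ 0.0001 -0.      0.015 ]
  xyz cm [ -1.84 -45.09 -19.62] ang [ 0.0001 -0.      0.092 ]
```

Request:
jog_arm --moves '[{"fingers": 0.5, "xyz": [0, 0, -3], "angular": [0, 0, 0]}, {"fingers": 0.5, "xyz": [0, 0, -8], "angular": [0, 0, 0]}, {"fingers": 0.5, "xyz": [-4, 0, -13], "angular": [0, 0, 0]}, {"fingers": 0.5, "xyz": [-8, -4, -16], "angular": [0, 0, 0]}, {"fingers": 0.5, "xyz": [-8, -9, -16], "angular": [0, 0, 0]}, {"fingers": 0.5, "xyz": [-7, -15, -16], "angular": [0, 0, 0.02]}, {"fingers": 0.5, "xyz": [-6, -21, -16], "angular": [0, 0, 0.04]}, {"fingers": 0.5, "xyz": [-5, -27, -16], "angular": [0, 0, 0.06]}, {"fingers": 0.5, "xyz": [-4, -33, -16], "angular": [0, 0, 0.08]}, {"fingers": 0.5, "xyz": [-3, -39, -16], "angular": [0, 0, 0.09]}, {"fingers": 0.5, "xyz": [-2, -45, -16], "angular": [0, 0, 0.09]}, {"fingers": 0.5, "xyz": [-2, -45, -16], "angular": [0, 0, 0.09]}]'

```text
clock: 13.52
position: [0.3484, 0.1033, 0.1642]
ee_rot: [-3.137, -0.141, -0.002]
force: [1.2, -2.1, -2.4]
width: 0.43
```

```bash
python3 - <<'E'
from h import *
m=(.4165+.010,.1270-.002)
to((*m,.05,.08),(*m,0.0,.08))
S=snap('side','s8.png');T=snap('top','t8.png')
I=np.hstack([cv2.resize(T[200:300,190:290],None,fx=4,fy=4,interpolation=2),cv2.resize(S[220:320,270:370],None,fx=4,fy=4,interpolation=2)])
cv2.imwrite('pics/c8.png',I[:,:,::-1])
E
```

```text
t 13.53 pos [0.3484 0.1033 0.1642] yaw 0.090 tilt [ 0.001  0.002 -1.   ] F [ 1.2 -2.1 -2.4] w 39.6mm
  xyz cm [ 7.96 -1.45 11.43] ang [-0.0017 -0.0012  0.0095]
  xyz cm [ 7.96 -1.44 16.43] ang [-0.0017 -0.0012  0.0095]
```

View pics/c8.png

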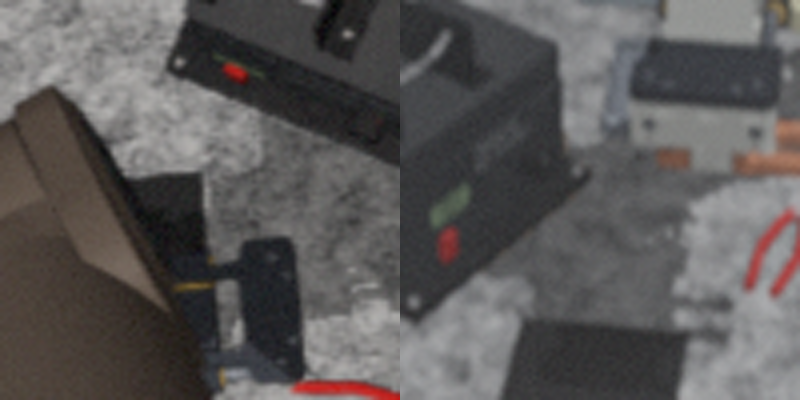

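The plate is held over the way to the mat: copper shows at both sides of the finger at side crop (670-790,155), and the mat below is free. Lowering onto it.

Request:
jog_arm --moves '[{"fingers": 0.5, "xyz": [4, -0.7, 3], "angular": [0, 0, 0.01]}, {"fingers": 0.5, "xyz": [7.95, -1.45, 6], "angular": [0, 0, 0.01]}, {"fingers": 0.5, "xyz": [7.95, -1.45, 10], "angular": [0, 0, 0.01]}, {"fingers": 0.5, "xyz": [7.95, -1.45, 13], "angular": [0, 0, 0.01]}, {"fingers": 0.5, "xyz": [7.95, -1.45, 15], "angular": [0, 0, 0.01]}, {"fingers": 0.5, "xyz": [7.95, -1.45, 16], "angular": [0, 0, 0.01]}, {"fingers": 0.5, "xyz": [7.95, -1.45, 16.3], "angular": [0, 0, 0.01]}, {"fingers": 0.5, "xyz": [7.95, -1.45, 16.3], "angular": [0, 0, 0.01]}]'

```text
clock: 14.62
position: [0.427, 0.1195, 0.0012]
ee_rot: [3.139, 0.112, 0.001]
force: [-0.9, 0.6, -2.6]
width: 0.425
```

Request:
jog_arm --moves '[{"fingers": 0.5, "xyz": [0, 0, 0.2], "angular": [0, 0, 0]}, {"fingers": 0.5, "xyz": [0, 0, 0.3], "angular": [0, 0, 0]}, {"fingers": 0.5, "xyz": [0, 0, 0.3], "angular": [0, 0, 0]}]'

```text
clock: 15.0
position: [0.4267, 0.1198, -0.002]
ee_rot: [3.14, 0.113, 0.0]
force: [0.5, 0.0, -2.1]
width: 0.428
```

```bash
python3 - <<'E'
from h import *
to()
E
```

```text
t 15.00 pos [ 0.4267  0.1198 -0.002 ] yaw 0.072 tilt [ 0.  0. -1.] F [ 0.5  0.  -2.1] w 39.3mm
```

Request:
jog_arm --moves '[{"fingers": 0.5, "xyz": [0, 0, 0.1], "angular": [0, 0, 0]}, {"fingers": 0.5, "xyz": [0, 0, 0.2], "angular": [0, 0, 0]}, {"fingers": 0.5, "xyz": [0, 0, 0.2], "angular": [0, 0, 0]}]'

```text
clock: 15.38
position: [0.4265, 0.1198, -0.0043]
ee_rot: [3.139, 0.113, -0.0]
force: [0.2, -0.2, -2.8]
width: 0.434
```

Request:
jog_arm --moves '[{"fingers": 0.5, "xyz": [0, 0, 0.1], "angular": [0, 0, 0]}, {"fingers": 0.5, "xyz": [0, 0, 0.2], "angular": [0, 0, 0]}, {"fingers": 0.5, "xyz": [0, 0, 0.2], "angular": [0, 0, 0]}]'

```text
clock: 15.75
position: [0.4267, 0.1198, -0.0053]
ee_rot: [3.139, 0.113, 0.001]
force: [-4.2, -1.6, 19.7]
width: 0.433
```

Contact at TCP z -0.005, as predicted from the jig grasp, so the z offset is constant. Release, retreat, and go over the tray.

Request:
jog_arm --moves '[{"fingers": 0.5, "xyz": [0, 0, -0.1], "angular": [0, 0, 0]}, {"fingers": -0.3, "xyz": [0, 0, -0.1], "angular": [0, 0, 0]}, {"fingers": -0.3, "xyz": [0, 0, -0.1], "angular": [0, 0, 0]}, {"fingers": -0.3, "xyz": [0, 0, -0.1], "angular": [0, 0, 0]}, {"fingers": -0.3, "xyz": [0, 0, -5], "angular": [0, 0, 0]}, {"fingers": -0.13, "xyz": [-4, 0, -10], "angular": [0, 0, 0]}, {"fingers": -0.13, "xyz": [-7, 4, -14], "angular": [0, 0, 0]}, {"fingers": -0.13, "xyz": [-7, 10, -14], "angular": [0, 0, 0]}, {"fingers": -0.13, "xyz": [-7, 16, -14], "angular": [0, 0, 0]}, {"fingers": -0.13, "xyz": [-7, 22, -14], "angular": [0, 0, 0]}, {"fingers": -0.13, "xyz": [-7, 28, -14], "angular": [0, 0, 0]}, {"fingers": -0.13, "xyz": [-7, 28, -14], "angular": [0, 0, 0]}]'

```text
clock: 17.25
position: [0.3767, -0.1688, 0.1337]
ee_rot: [3.139, 0.101, 0.0]
force: [0.0, 0.8, -0.4]
width: 0.562
```

```bash
cat >> h.py <<'E'
def cu(n,f,z,amin=100):
    hsv=cv2.cvtColor(cv2.imread('pics/'+f),cv2.COLOR_BGR2HSV); m=cv2.inRange(hsv,(3,80,60),(17,255,255))
    for c in cv2.findContours(m,cv2.RETR_EXTERNAL,cv2.CHAIN_APPROX_NONE)[0]:
        if cv2.contourArea(c)<amin: continue
        u=c.reshape(-1,2); P=np.array([onz(n,q,z)[:2] for q in u],np.float32)*1000
        r=cv2.minAreaRect(P); b=cv2.boxPoints(r); e=[b[1]-b[0],b[2]-b[1]]; e=max(e,key=np.linalg.norm); e=e*np.sign(e[0])
        print(n,f,'px',u.mean(0).round(0),'c mm',np.round(r[0],1),'size',np.round(r[1],1),'yaw %.3f'%np.arctan2(e[1],e[0]))
E
python3 - <<'E'
from h import *
cu('top','top0.png',.014);cu('top','top0.png',.022);cu('top','top0.png',.04)
snap('top','t9.png');snap('side','s9.png'); cu('top','t9.png',.013); cu('side','s9.png',.013)
to((.4196,-.1797,.1,.1),(.4196,-.1797,-.004,.1))
E
```

```text
top top0.png px [345. 261.] c mm [ 419.8 -177.1] size [84.1 40.7] yaw 0.106
top top0.png px [410. 256.] c mm [ 434.  -341.6] size [83.4 41.3] yaw 0.168
top top0.png px [159. 243.] c mm [477.7 290. ] size [40.5 82.4] yaw -0.049
top top0.png px [345. 261.] c mm [ 418.6 -176.5] size [83.7 40.5] yaw 0.106
top top0.png px [410. 256.] c mm [ 432.8 -340. ] size [82.9 41.1] yaw 0.168
top top0.png px [159. 243.] c mm [476.2 287.9] size [40.2 81.9] yaw -0.049
top top0.png px [345. 261.] c mm [ 416.1 -175.1] size [82.6 39.9] yaw 0.106
top top0.png px [410. 256.] c mm [ 430.1 -336.5] size [81.8 40.5] yaw 0.168
top top0.png px [159. 243.] c mm [472.9 283.3] size [39.7 80.9] yaw -0.049
top t9.png px [227. 267.] c mm [414.7 120.7] size [87.3 45.8] yaw 0.072
top t9.png px [159. 243.] c mm [477.9 290.2] size [40.3 82.4] yaw -0.049
side s9.png px [277. 347.] c mm [485.7 261.3] size [41.1 83.5] yaw -0.055
side s9.png px [321. 309.] c mm [417.8 120.3] size [85.7 49.9] yaw 0.071
side s9.png px [342. 241.] c mm [ 422.4 -176.9] size [80.4 44. ] yaw 0.113
t 17.35 pos [ 0.3766 -0.1646  0.1336] yaw 0.070 tilt [-0.  0. -1.] F [-0.4 -0.2  0.3] w 51.7mm
  xyz cm [4.18 1.81 3.36] ang [-0.0005  0.0004 -0.0297]
  xyz cm [ 4.19  1.82 13.76] ang [-0.0005  0.0004 -0.0297]
```

Request:
jog_arm --moves '[{"fingers": -0.13, "xyz": [4.2, 1.7, 0], "angular": [0, 0, -0.036]}, {"fingers": -0.13, "xyz": [4.2, 1.7, 5], "angular": [0, 0, -0.036]}, {"fingers": -0.13, "xyz": [4.2, 1.7, 9], "angular": [0, 0, -0.036]}, {"fingers": -0.13, "xyz": [4.2, 1.7, 11], "angular": [0, 0, -0.036]}, {"fingers": -0.13, "xyz": [4.2, 1.7, 11], "angular": [0, 0, -0.036]}]'

```text
clock: 17.98
position: [0.4191, -0.1763, 0.0228]
ee_rot: [-3.135, -0.174, 0.005]
force: [-0.5, -0.3, -0.5]
width: 0.564
```

```bash
python3 - <<'E'
from h import *
to((.4198,-.179,-.004,.106))
E
```

```text
t 17.98 pos [ 0.4191 -0.1763  0.0228] yaw 0.111 tilt [-0.003  0.002 -1.   ] F [-0.5 -0.3 -0.5] w 51.9mm
  xyz cm [0.04 0.29 2.68] ang [-0.002   0.0028  0.005 ]
```

Request:
jog_arm --moves '[{"fingers": -0.13, "xyz": [0, 0, 0.8], "angular": [0, 0, 0]}, {"fingers": -0.13, "xyz": [0, 0, 0.8], "angular": [0, 0, 0]}, {"fingers": -0.13, "xyz": [0, 0, 0.8], "angular": [0, 0, 0]}]'

```text
clock: 18.35
position: [0.4205, -0.1785, 0.0164]
ee_rot: [3.137, 0.17, 0.002]
force: [-0.1, -0.4, -0.2]
width: 0.568
```

```bash
python3 - <<'E'
from h import *
to((.4198,-.179,-.004,.106))
E
```

```text
t 18.35 pos [ 0.4205 -0.1785  0.0164] yaw 0.108 tilt [ 0.001 -0.    -1.   ] F [-0.1 -0.4 -0.2] w 52.2mm
  xyz cm [-0.07  0.04  2.04] ang [ 0.0005 -0.0009  0.002 ]
```

Settled within half a millimetre. I lower into the tray and grip.

Request:
jog_arm --moves '[{"fingers": -0.13, "xyz": [0, 0.04, 1.0], "angular": [0, 0, 0]}, {"fingers": -0.13, "xyz": [0, 0.04, 1.7], "angular": [0, 0, 0]}, {"fingers": -0.13, "xyz": [0, 0.04, 2.0], "angular": [0, 0, 0]}, {"fingers": -0.13, "xyz": [0, 0.04, 2.0], "angular": [0, 0, 0]}, {"fingers": 0.5, "xyz": [0, 0.04, 2.0], "angular": [0, 0, 0]}, {"fingers": 0.5, "xyz": [0, 0.04, 2.0], "angular": [0, 0, 0]}, {"fingers": 0.5, "xyz": [0, 0.04, 2.0], "angular": [0, 0, 0]}, {"fingers": 0.5, "xyz": [0, 0.04, 2.0], "angular": [0, 0, 0]}]'

```text
clock: 19.35
position: [0.4203, -0.1789, -0.004]
ee_rot: [3.137, 0.169, 0.001]
force: [0.3, -0.6, -0.3]
width: 0.425
```

```bash
python3 - <<'E'
from h import *
to()
E
```

```text
t 19.35 pos [ 0.4203 -0.1789 -0.004 ] yaw 0.108 tilt [ 0. -0. -1.] F [ 0.3 -0.6 -0.3] w 39.1mm
```

Request:
jog_arm --moves '[{"fingers": 0.5, "xyz": [0, 0, -3], "angular": [0, 0, 0]}, {"fingers": 0.5, "xyz": [0, 0, -8], "angular": [0, 0, 0]}, {"fingers": 0.5, "xyz": [0, 5, -11], "angular": [0, 0, -0.02]}, {"fingers": 0.5, "xyz": [0, 10, -11], "angular": [0, 0, -0.04]}, {"fingers": 0.5, "xyz": [-0.4, 16.4, -11], "angular": [0, 0, -0.049]}, {"fingers": 0.5, "xyz": [-0.4, 16.4, -11], "angular": [0, 0, -0.049]}, {"fingers": 0.5, "xyz": [-0.4, 16.4, -11], "angular": [0, 0, -0.049]}, {"fingers": 0.5, "xyz": [-0.4, 16.4, -11], "angular": [0, 0, -0.049]}, {"fingers": 0.5, "xyz": [-0.4, 16.4, -11], "angular": [0, 0, -0.049]}]'

```text
clock: 20.48
position: [0.4341, -0.341, 0.1059]
ee_rot: [-3.131, -0.249, 0.0]
force: [-0.4, 0.1, -2.9]
width: 0.428
```

```bash
python3 - <<'E'
from h import *
to((.4339,-.343,.004,.157))
E
```

```text
t 20.48 pos [ 0.4341 -0.341   0.1059] yaw 0.159 tilt [-0.  0. -1.] F [-0.4  0.1 -2.9] w 39.4mm
  xyz cm [-0.05  0.2  10.19] ang [-0.0004  0.0001  0.002 ]
```

Request:
jog_arm --moves '[{"fingers": 0.5, "xyz": [-0.05, 0.2, 3], "angular": [0, 0, 0.002]}, {"fingers": 0.5, "xyz": [-0.05, 0.2, 6], "angular": [0, 0, 0.002]}, {"fingers": 0.5, "xyz": [-0.05, 0.2, 8], "angular": [0, 0, 0.002]}, {"fingers": 0.5, "xyz": [-0.05, 0.2, 9.2], "angular": [0, 0, 0.002]}, {"fingers": 0.5, "xyz": [-0.05, 0.2, 9.8], "angular": [0, 0, 0.002]}, {"fingers": 0.5, "xyz": [-0.05, 0.2, 9.8], "angular": [0, 0, 0.002]}, {"fingers": 0.5, "xyz": [-0.05, 0.2, 9.8], "angular": [0, 0, 0.002]}]'

```text
clock: 21.35
position: [0.4341, -0.3447, 0.0085]
ee_rot: [3.131, 0.243, 0.001]
force: [-0.0, -0.5, -3.0]
width: 0.43
```

```bash
python3 - <<'E'
from h import *
to((.4339,-.343,.004,.157))
E
```

```text
t 21.35 pos [ 0.4341 -0.3447  0.0085] yaw 0.155 tilt [ 0.001 -0.001 -1.   ] F [-0.  -0.5 -3. ] w 39.6mm
  xyz cm [ 0.01 -0.17  0.45] ang [ 0.0009 -0.0008 -0.002 ]
```

Request:
jog_arm --moves '[{"fingers": 0.5, "xyz": [0, -0.16, 0.0], "angular": [0, 0, 0]}, {"fingers": 0.5, "xyz": [0, -0.16, 0.2], "angular": [0, 0, 0]}, {"fingers": 0.5, "xyz": [0, -0.16, 0.4], "angular": [0, 0, 0]}, {"fingers": 0.5, "xyz": [0, -0.16, 0.4], "angular": [0, 0, 0]}, {"fingers": 0.5, "xyz": [0, -0.16, 0.4], "angular": [0, 0, 0]}]'

```text
clock: 21.98
position: [0.4334, -0.3428, 0.004]
ee_rot: [3.132, 0.243, 0.0]
force: [-0.2, 0.5, 3.5]
width: 0.425
```

```bash
python3 - <<'E'
from h import *
to((.4339,-.343,.004,.157))
E
```

```text
t 21.98 pos [ 0.4334 -0.3428  0.004 ] yaw 0.155 tilt [ 0. -0. -1.] F [-0.2  0.5  3.5] w 39.1mm
  xyz cm [0.04 0.02 0.  ] ang [ 0.0002 -0.0001 -0.002 ]
```

Request:
jog_arm --moves '[{"fingers": -0.3, "xyz": [0, 0, 0], "angular": [0, 0, 0]}, {"fingers": -0.3, "xyz": [0, 0, 0], "angular": [0, 0, 0]}, {"fingers": -0.3, "xyz": [0, 0, 0], "angular": [0, 0, 0]}, {"fingers": -0.3, "xyz": [0, 0, -5], "angular": [0, 0, 0]}, {"fingers": -0.3, "xyz": [-2, 0, -10], "angular": [0, 0, 0]}, {"fingers": -0.3, "xyz": [-6, -4, -14], "angular": [0, 0, 0]}, {"fingers": -0.3, "xyz": [-6, -10, -14], "angular": [0, 0, 0.05]}, {"fingers": -0.3, "xyz": [-5, -16, -14], "angular": [0, 0, 0.1]}, {"fingers": -0.3, "xyz": [-4, -22, -14], "angular": [0, 0, 0.15]}, {"fingers": -0.3, "xyz": [-3, -28, -14], "angular": [0, 0, 0.2]}, {"fingers": -0.3, "xyz": [-2, -34, -14], "angular": [0, 0, 0.2]}, {"fingers": -0.3, "xyz": [-1, -40, -14], "angular": [0, 0, 0.2]}]'

```text
clock: 23.48
position: [0.3617, 0.0527, 0.1442]
ee_rot: [3.141, -0.071, 0.002]
force: [1.5, -0.1, -1.0]
width: 0.655
```

```bash
python3 - <<'E'
from h import *
cu('top','top0.png',.04)
T=snap('top','t10.png');S=snap('side','s10.png');cu('top','t10.png',.022);cu('side','s10.png',.022)
to((.473,.2815,.12,-.05))
# bar pin location now (black near jig) side view expectation
for b in (1.25,1.35,1.42): print(b,proj('side',np.array(jig(.092-.084*np.cos(b+.2044),.032+.084*np.sin(b+.2044))[:3])))
print(proj('side',jig(.092,.032)[:3]))
hsv=cv2.cvtColor(cv2.imread('pics/s10.png'),cv2.COLOR_BGR2HSV)[170:200,305:335];m=cv2.inRange(hsv,(0,0,0),(179,255,70));y,x=np.nonzero(m);print(x.mean()+305,y.mean()+170,len(x))
E
```

```text
top top0.png px [345. 261.] c mm [ 416.1 -175.1] size [82.6 39.9] yaw 0.106
top top0.png px [410. 256.] c mm [ 430.1 -336.5] size [81.8 40.5] yaw 0.168
top top0.png px [159. 243.] c mm [472.9 283.3] size [39.7 80.9] yaw -0.049
top t10.png px [410. 254.] c mm [ 432.8 -339.9] size [84.  40.8] yaw 0.160
top t10.png px [159. 243.] c mm [476.3 287.7] size [40.  81.8] yaw -0.044
side s10.png px [277. 347.] c mm [482.5 268.6] size [39.7 82.7] yaw -0.071
side s10.png px [321. 309.] c mm [415.3 129.5] size [85.7 49.5] yaw 0.071
t 23.57 pos [0.3621 0.057  0.1445] yaw -0.036 tilt [ 0.002  0.002 -1.   ] F [ 0.4 -1.4 -0.3] w 59.7mm
  xyz cm [ 10.26 -22.83   2.53] ang [-0.0025 -0.0023  0.0136]
1.25 [323.07837262 183.71465526]
1.35 [320.44843954 183.49803375]
1.42 [318.60769322 183.48554192]
[320.53892476 206.12208756]
331.64935064935065 179.24675324675326 77
```

Square plate in the jig: camera centre (432.8,-339.9) mm, yaw 0.16, the same spot the fork was in. Now to the block.

Request:
jog_arm --moves '[{"fingers": -0.3, "xyz": [2, -6, 0], "angular": [0, 0, 0.013]}, {"fingers": -0.3, "xyz": [5, -12, 0], "angular": [0, 0, 0.013]}, {"fingers": -0.3, "xyz": [8, -18, 0], "angular": [0, 0, 0.013]}, {"fingers": -0.3, "xyz": [10.2, -22.8, 0], "angular": [0, 0, 0.013]}, {"fingers": -0.3, "xyz": [10.2, -22.8, 5], "angular": [0, 0, 0.013]}, {"fingers": -0.3, "xyz": [10.2, -22.8, 8], "angular": [0, 0, 0.013]}, {"fingers": -0.3, "xyz": [10.2, -22.8, 8], "angular": [0, 0, 0.013]}, {"fingers": -0.3, "xyz": [10.2, -22.8, 8], "angular": [0, 0, 0.013]}, {"fingers": -0.3, "xyz": [10.2, -22.8, 8], "angular": [0, 0, 0.013]}]'

```text
clock: 24.7
position: [0.4749, 0.2745, 0.0654]
ee_rot: [-3.139, 0.092, -0.004]
force: [0.4, -0.3, 0.1]
width: 0.649
```

```bash
python3 - <<'E'
from h import *
to((.4734,.2813,.0225,-.049))
E
```

```text
t 24.70 pos [0.4749 0.2745 0.0654] yaw -0.058 tilt [ 0.002  0.001 -1.   ] F [ 0.4 -0.3  0.1] w 59.7mm
  xyz cm [-0.2  -0.67  4.29] ang [-0.0014 -0.0023 -0.0094]
```

Request:
jog_arm --moves '[{"fingers": -0.3, "xyz": [-0.2, -0.5, 1.5], "angular": [0, 0, -0.009]}, {"fingers": -0.3, "xyz": [-0.2, -0.5, 2.3], "angular": [0, 0, -0.009]}, {"fingers": -0.3, "xyz": [-0.2, -0.5, 2.3], "angular": [0, 0, -0.009]}, {"fingers": -0.3, "xyz": [-0.2, -0.5, 2.3], "angular": [0, 0, -0.009]}]'

```text
clock: 25.2
position: [0.4722, 0.2792, 0.0407]
ee_rot: [3.141, -0.077, -0.0]
force: [-0.1, 0.3, 0.7]
width: 0.647
```

```bash
python3 - <<'E'
from h import *
to((.4734,.2813,.0225,-.049))
E
```

```text
t 25.20 pos [0.4722 0.2792 0.0407] yaw -0.049 tilt [-0. -0. -1.] F [-0.1  0.3  0.7] w 59.5mm
  xyz cm [ 0.11 -0.22  1.82] ang [0.0001 0.0002 0.0001]
```

Request:
jog_arm --moves '[{"fingers": -0.3, "xyz": [0.1, -0.2, 0.6], "angular": [0, 0, 0]}, {"fingers": -0.3, "xyz": [0.1, -0.2, 1.2], "angular": [0, 0, 0]}, {"fingers": -0.3, "xyz": [0.1, -0.2, 1.75], "angular": [0, 0, 0]}, {"fingers": -0.3, "xyz": [0.1, -0.2, 1.75], "angular": [0, 0, 0]}, {"fingers": 0.5, "xyz": [0.1, -0.2, 1.75], "angular": [0, 0, 0]}, {"fingers": 0.5, "xyz": [0.1, -0.2, 1.75], "angular": [0, 0, 0]}, {"fingers": 0.5, "xyz": [0.1, -0.2, 1.75], "angular": [0, 0, 0]}, {"fingers": 0.5, "xyz": [0.1, -0.2, 1.75], "angular": [0, 0, 0]}]'

```text
clock: 26.2
position: [0.4734, 0.2813, 0.0235]
ee_rot: [-3.14, 0.077, -0.001]
force: [-0.5, 0.0, 2.0]
width: 0.428
```

```bash
python3 - <<'E'
from h import *
to()
E
```

```text
t 26.20 pos [0.4734 0.2813 0.0235] yaw -0.049 tilt [ 0.  0. -1.] F [-0.5  0.   2. ] w 39.4mm
```

```bash
python3 - <<'E'
from h import *
I=cv2.imread('pics/t10.png'); hsv=cv2.cvtColor(I,cv2.COLOR_BGR2HSV)
print(hsv[255:268:4,330:362:6].reshape(-1,3).tolist(), hsv[260,305:315].tolist())
def fit(m,z,nm,roi,amin=200):
    M=np.zeros_like(m); x0,y0,x1,y1=roi; M[y0:y1,x0:x1]=m[y0:y1,x0:x1]; M=cv2.morphologyEx(M,cv2.MORPH_OPEN,np.ones((3,3)))
    M=cv2.morphologyEx(M,cv2.MORPH_CLOSE,np.ones((5,5)))
    c=max(cv2.findContours(M,cv2.RETR_EXTERNAL,cv2.CHAIN_APPROX_NONE)[0],key=cv2.contourArea)
    P=np.array([onz('top',q,z)[:2] for q in c.reshape(-1,2)],np.float32)*1000; r=cv2.minAreaRect(P)
    print(nm,np.round(r[0],1),np.round(r[1],1),round(np.radians(r[2]),3))
b,g,r=[I[:,:,i].astype(int) for i in range(3)]
m=((b-r>8)&(b<200)&(b-r<60)).astype(np.uint8)*255
for z in(.004,.014): fit(m,z,'tray',(315,228,378,295))
fit(m,.012,'jig',(378,205,440,275))
fit(cv2.inRange(hsv,(0,0,0),(179,255,50)),.003,'mat',(200,235,250,295))
J=cv2.imread('pics/top0.png');h0=cv2.cvtColor(J,cv2.COLOR_BGR2HSV)
fit(cv2.inRange(h0,(0,0,0),(179,255,50)),.003,'mat0',(200,235,250,295))
b,g,r=[J[:,:,i].astype(int) for i in range(3)]
m=((b-r>8)&(b<215)&(b-r<60)).astype(np.uint8)*255; cu_=cv2.inRange(h0,(3,80,60),(17,255,255))
fit(m|cu_,.03,'block',(135,213,182,272)); fit(m|cu_,.014,'tray0',(315,228,378,295))
E
```

```text
[[113, 23, 87], [105, 18, 85], [105, 23, 87], [105, 29, 87], [108, 23, 133], [104, 24, 136], [110, 18, 85], [117, 26, 87], [101, 24, 86], [102, 15, 87], [109, 24, 85], [105, 19, 133], [111, 21, 85], [107, 20, 89], [105, 24, 86], [105, 18, 85], [101, 24, 85], [109, 23, 124], [105, 23, 87], [105, 18, 86], [110, 18, 85], [113, 25, 83], [103, 21, 85], [109, 23, 121]] [[150, 3, 93], [0, 5, 100], [120, 3, 87], [150, 3, 94], [150, 3, 97], [15, 5, 99], [165, 5, 96], [150, 6, 92], [135, 5, 93], [160, 9, 88]]
tray [ 425.2 -195.6] [120.2  68.8] 0.191
tray [ 423.8 -194.7] [119.3  68.3] 0.191
jig [ 473.8 -333.8] [130.6  96. ] 0.158Traceback (most recent call last):
  File "<stdin>", line 14, in <module>
  File "<stdin>", line 7, in fit
ValueError: max() iterable argument is empty
```

Request:
jog_arm --moves '[{"fingers": 0.5, "xyz": [0, 0, -4], "angular": [0, 0, 0]}, {"fingers": 0.5, "xyz": [0, 0, -9], "angular": [0, 0, 0]}, {"fingers": 0.5, "xyz": [-3, 3, -12], "angular": [0, 0, -0.02]}, {"fingers": 0.5, "xyz": [-8, 7, -12], "angular": [0, 0, -0.04]}, {"fingers": 0.5, "xyz": [-11, 12, -12], "angular": [0, 0, -0.06]}, {"fingers": 0.5, "xyz": [-11, 18, -12], "angular": [0, 0, -0.08]}, {"fingers": 0.5, "xyz": [-11, 24, -12], "angular": [0, 0, -0.1]}, {"fingers": 0.5, "xyz": [-11, 30, -12], "angular": [0, 0, -0.12]}, {"fingers": 0.5, "xyz": [-11, 36, -12], "angular": [0, 0, -0.14]}, {"fingers": 0.5, "xyz": [-9, 42, -12], "angular": [0, 0, -0.16]}, {"fingers": 0.5, "xyz": [-7, 45.6, -12], "angular": [0, 0, -0.184]}, {"fingers": 0.5, "xyz": [-7, 45.6, -12], "angular": [0, 0, -0.184]}]'

```text
clock: 27.7
position: [0.3818, -0.1738, 0.1432]
ee_rot: [3.134, 0.205, 0.001]
force: [-0.3, 1.6, -1.3]
width: 0.429
```

```bash
python3 - <<'E'
from h import *
to((.4205,-.178,.1,.135))
E
```

```text
t 27.70 pos [ 0.3818 -0.1738  0.1432] yaw 0.130 tilt [ 0.001 -0.    -1.   ] F [-0.3  1.6 -1.3] w 39.5mm
  xyz cm [3.78 0.92 4.33] ang [ 0.0006 -0.0007 -0.0046]
```

```bash
python3 - <<'E'
from h import *
J=cv2.imread('pics/top0.png');h0=cv2.cvtColor(J,cv2.COLOR_BGR2HSV)
b,g,r=[J[:,:,i].astype(int) for i in range(3)]
m=((b-r>5)&(b-r<60)).astype(np.uint8)*255; cu_=cv2.inRange(h0,(3,80,60),(17,255,255))
def fit(m,z,nm,roi):
    M=np.zeros_like(m); x0,y0,x1,y1=roi; M[y0:y1,x0:x1]=m[y0:y1,x0:x1]
    M=cv2.morphologyEx(cv2.morphologyEx(M,cv2.MORPH_CLOSE,np.ones((3,3))),cv2.MORPH_OPEN,np.ones((5,5)))
    c=max(cv2.findContours(M,cv2.RETR_EXTERNAL,cv2.CHAIN_APPROX_NONE)[0],key=cv2.contourArea)
    P=np.array([onz('top',q,z)[:2] for q in c.reshape(-1,2)],np.float32)*1000; q=cv2.minAreaRect(P)
    print(nm,np.round(q[0],1),np.round(q[1],1),round(np.radians(q[2]),3))
bright=cv2.inRange(h0,(95,5,140),(125,60,255))
fit(m|cu_,.03,'block',(135,213,182,272));fit(bright|cu_,.03,'blockb',(135,213,182,272)); fit(m|cu_,.014,'tray0',(315,228,376,292)); fit(m|cu_,.004,'tray0 z4',(315,228,376,292))
E
```

```text
block [474.7 286.1] [ 84.  106.8] 1.53
blockb [475.3 287.9] [ 83.7 109.7] 1.501
tray0 [ 420.  -175.5] [120.3 110.4] 0.144
tray0 z4 [ 421.4 -176.3] [121.1 111.1] 0.144
```

Request:
jog_arm --moves '[{"fingers": 0.5, "xyz": [3.8, 0.6, 0], "angular": [0, 0, -0.008]}, {"fingers": 0.5, "xyz": [3.8, 0.6, 5], "angular": [0, 0, -0.008]}, {"fingers": 0.5, "xyz": [3.8, 0.6, 9], "angular": [0, 0, -0.008]}, {"fingers": 0.5, "xyz": [3.8, 0.6, 12.5], "angular": [0, 0, -0.008]}, {"fingers": 0.5, "xyz": [3.8, 0.6, 12.5], "angular": [0, 0, -0.008]}, {"fingers": 0.5, "xyz": [3.8, 0.6, 12.5], "angular": [0, 0, -0.008]}, {"fingers": 0.5, "xyz": [3.8, 0.6, 12.5], "angular": [0, 0, -0.008]}]'

```text
clock: 28.58
position: [0.4205, -0.1719, 0.0198]
ee_rot: [3.133, 0.224, 0.004]
force: [0.3, -0.4, -1.1]
width: 0.432
```

```bash
python3 - <<'E'
from h import *
to((.4205,-.1773,-.0025,.139))
E
```

```text
t 28.57 pos [ 0.4205 -0.1719  0.0198] yaw 0.143 tilt [ 0.002 -0.001 -1.   ] F [ 0.3 -0.4 -1.1] w 39.7mm
  xyz cm [-0.08  0.53  2.23] ang [ 0.0012 -0.0022  0.004 ]
```

Request:
jog_arm --moves '[{"fingers": 0.5, "xyz": [-0.08, 0.5, 0.5], "angular": [0, 0, 0.003]}, {"fingers": 0.5, "xyz": [-0.08, 0.5, 1.3], "angular": [0, 0, 0.003]}, {"fingers": 0.5, "xyz": [-0.08, 0.5, 1.8], "angular": [0, 0, 0.003]}, {"fingers": 0.5, "xyz": [-0.08, 0.5, 1.8], "angular": [0, 0, 0.003]}, {"fingers": 0.5, "xyz": [-0.08, 0.5, 1.8], "angular": [0, 0, 0.003]}, {"fingers": 0.5, "xyz": [-0.08, 0.5, 1.8], "angular": [0, 0, 0.003]}]'

```text
clock: 29.32
position: [0.4196, -0.1768, 0.0004]
ee_rot: [3.134, 0.22, 0.0]
force: [0.2, 0.6, -2.3]
width: 0.428
```

```bash
python3 - <<'E'
from h import *
to((.4205,-.1773,-.0025,.139))
E
```

```text
t 29.32 pos [ 4.196e-01 -1.768e-01  4.000e-04] yaw 0.140 tilt [ 0. -0. -1.] F [ 0.2  0.6 -2.3] w 39.3mm
  xyz cm [0.08 0.07 0.29] ang [ 0.0001 -0.0002  0.0012]
```

Request:
jog_arm --moves '[{"fingers": 0.5, "xyz": [0.08, 0.06, 0.15], "angular": [0, 0, 0]}, {"fingers": 0.5, "xyz": [0.08, 0.06, 0.28], "angular": [0, 0, 0]}, {"fingers": 0.5, "xyz": [0.08, 0.06, 0.28], "angular": [0, 0, 0]}]'

```text
clock: 29.7
position: [0.4204, -0.1773, -0.0025]
ee_rot: [3.134, 0.22, 0.0]
force: [-0.2, -0.5, -2.3]
width: 0.429
```

Request:
jog_arm --moves '[{"fingers": -0.13, "xyz": [0, 0, 0], "angular": [0, 0, 0]}, {"fingers": -0.13, "xyz": [0, 0, 0], "angular": [0, 0, 0]}, {"fingers": -0.13, "xyz": [0, 0, 0], "angular": [0, 0, 0]}, {"fingers": -0.13, "xyz": [0, 0, -3], "angular": [0, 0, 0]}, {"fingers": -0.3, "xyz": [-1, 0, -8], "angular": [0, 0, 0]}, {"fingers": -0.3, "xyz": [-5, -4, -13], "angular": [0, 0, 0.02]}, {"fingers": -0.3, "xyz": [-5, -10, -13], "angular": [0, 0, 0.04]}, {"fingers": -0.3, "xyz": [-5, -16, -13], "angular": [0, 0, 0.06]}, {"fingers": -0.3, "xyz": [-4, -22, -13], "angular": [0, 0, 0.067]}, {"fingers": -0.3, "xyz": [-4, -28, -13], "angular": [0, 0, 0.067]}, {"fingers": -0.3, "xyz": [-4, -28, -13], "angular": [0, 0, 0.067]}, {"fingers": -0.3, "xyz": [-4, -28, -13], "angular": [0, 0, 0.067]}]'

```text
clock: 31.2
position: [0.3414, 0.094, 0.1274]
ee_rot: [3.139, 0.116, -0.001]
force: [0.4, -0.8, -0.4]
width: 0.65
```

```bash
python3 - <<'E'
from h import *
snap('top','t11.png');snap('side','s11.png')
cu('top','t11.png',.014,60);cu('top','t11.png',.022,60);cu('side','s11.png',.014,60)
to((.4267,.1198,-.0045,.072))
E
```

```text
top t11.png px [345. 262.] c mm [ 420.4 -174.6] size [82.7 40.5] yaw 0.144
top t11.png px [410. 254.] c mm [ 434.  -341.6] size [84.5 41.2] yaw 0.160
top t11.png px [345. 262.] c mm [ 419.2 -174. ] size [82.3 40.3] yaw 0.144
top t11.png px [410. 254.] c mm [ 432.8 -340. ] size [84. 41.] yaw 0.160
side s11.png px [321. 309.] c mm [418.4 122.3] size [84.2 49.9] yaw 0.043
t 31.30 pos [0.3416 0.0931 0.1274] yaw 0.071 tilt [-0.    -0.001 -1.   ] F [ 0.4  0.5 -1.1] w 59.6mm
  xyz cm [ 8.68 -2.07 13.18] ang [ 0.0006  0.0005 -0.001 ]
```

Rounded plate in the tray: (420.4,-174.6) mm against the tray's (420.0,-175.5), yaw 0.144 for both. Now the fork on the mat.

Request:
jog_arm --moves '[{"fingers": -0.3, "xyz": [5, -1.5, 2], "angular": [0, 0, 0]}, {"fingers": -0.3, "xyz": [8.7, -2.05, 6], "angular": [0, 0, 0]}, {"fingers": -0.3, "xyz": [8.7, -2.05, 10], "angular": [0, 0, 0]}, {"fingers": -0.3, "xyz": [8.7, -2.05, 11], "angular": [0, 0, 0]}, {"fingers": -0.3, "xyz": [8.7, -2.05, 11], "angular": [0, 0, 0]}, {"fingers": -0.3, "xyz": [8.7, -2.05, 11], "angular": [0, 0, 0]}]'

```text
clock: 32.05
position: [0.4276, 0.121, 0.0188]
ee_rot: [-3.139, -0.114, -0.003]
force: [-0.5, -1.2, 0.3]
width: 0.648
```

```bash
python3 - <<'E'
from h import *
to((.4267,.1198,-.0045,.072))
E
```

```text
t 32.05 pos [0.4276 0.121  0.0188] yaw 0.072 tilt [ 0.002  0.    -1.   ] F [-0.5 -1.2  0.3] w 59.6mm
  xyz cm [-0.1   0.11  2.33] ang [-0.0001 -0.002   0.0003]
```

Request:
jog_arm --moves '[{"fingers": -0.3, "xyz": [-0.1, 0.05, 1.0], "angular": [0, 0, 0]}, {"fingers": -0.3, "xyz": [-0.1, 0.05, 1.9], "angular": [0, 0, 0]}, {"fingers": -0.3, "xyz": [-0.1, 0.05, 2.3], "angular": [0, 0, 0]}, {"fingers": -0.3, "xyz": [-0.1, 0.05, 2.3], "angular": [0, 0, 0]}, {"fingers": 0.5, "xyz": [-0.1, 0.05, 2.3], "angular": [0, 0, 0]}, {"fingers": 0.5, "xyz": [-0.1, 0.05, 2.3], "angular": [0, 0, 0]}, {"fingers": 0.5, "xyz": [-0.1, 0.05, 2.3], "angular": [0, 0, 0]}, {"fingers": 0.5, "xyz": [-0.1, 0.05, 2.3], "angular": [0, 0, 0]}]'

```text
clock: 33.05
position: [0.426, 0.1205, -0.0054]
ee_rot: [3.139, 0.115, 0.0]
force: [0.3, -0.7, 1.6]
width: 0.426
```

```bash
python3 - <<'E'
from h import *
to()
E
```

```text
t 33.05 pos [ 0.426   0.1205 -0.0054] yaw 0.073 tilt [ 0. -0. -1.] F [ 0.3 -0.7  1.6] w 39.1mm
```

Request:
jog_arm --moves '[{"fingers": 0.5, "xyz": [0, 0, -4], "angular": [0, 0, 0]}, {"fingers": 0.5, "xyz": [0, 0, -9], "angular": [0, 0, 0]}, {"fingers": 0.5, "xyz": [0, -3, -12], "angular": [0, 0, 0.03]}, {"fingers": 0.5, "xyz": [1, -8, -12], "angular": [0, 0, 0.06]}, {"fingers": 0.5, "xyz": [4, -12, -12], "angular": [0, 0, 0.1]}, {"fingers": 0.5, "xyz": [7, -15.5, -12], "angular": [0, 0, 0.126]}, {"fingers": 0.5, "xyz": [7, -15.5, -12], "angular": [0, 0, 0.126]}, {"fingers": 0.5, "xyz": [7, -15.5, -12], "angular": [0, 0, 0.126]}, {"fingers": 0.5, "xyz": [7, -15.5, -12], "angular": [0, 0, 0.126]}]'

```text
clock: 34.17
position: [0.4838, 0.2789, 0.1142]
ee_rot: [3.139, -0.084, -0.001]
force: [0.2, 0.6, -1.8]
width: 0.433
```

```bash
python3 - <<'E'
from h import *
to((.487,.2839,.0216,-.053))
E
```

```text
t 34.17 pos [0.4838 0.2789 0.1142] yaw -0.054 tilt [-0.001 -0.001 -1.   ] F [ 0.2  0.6 -1.8] w 39.8mm
  xyz cm [ 0.29 -0.53  9.26] ang [ 0.0013  0.0007 -0.0007]
```

Request:
jog_arm --moves '[{"fingers": 0.5, "xyz": [0.3, -0.45, 3], "angular": [0, 0, 0]}, {"fingers": 0.5, "xyz": [0.3, -0.45, 6], "angular": [0, 0, 0]}, {"fingers": 0.5, "xyz": [0.3, -0.45, 8.3], "angular": [0, 0, 0]}, {"fingers": 0.5, "xyz": [0.3, -0.45, 8.8], "angular": [0, 0, 0]}, {"fingers": 0.5, "xyz": [0.3, -0.45, 8.8], "angular": [0, 0, 0]}, {"fingers": 0.5, "xyz": [0.3, -0.45, 8.8], "angular": [0, 0, 0]}, {"fingers": 0.5, "xyz": [0.3, -0.45, 8.8], "angular": [0, 0, 0]}]'

```text
clock: 35.05
position: [0.4882, 0.2849, 0.0274]
ee_rot: [-3.14, 0.083, -0.002]
force: [-0.2, 0.7, -3.3]
width: 0.434
```

```bash
python3 - <<'E'
from h import *
to((.487,.2839,.0216,-.053))
E
```

```text
t 35.05 pos [0.4882 0.2849 0.0274] yaw -0.053 tilt [ 0.001  0.001 -1.   ] F [-0.2  0.7 -3.3] w 39.9mm
  xyz cm [-0.11  0.11  0.58] ang [-0.0008 -0.0013 -0.0001]
```

Request:
jog_arm --moves '[{"fingers": 0.5, "xyz": [-0.11, 0.1, 0.3], "angular": [0, 0, 0]}, {"fingers": 0.5, "xyz": [-0.11, 0.1, 0.55], "angular": [0, 0, 0]}, {"fingers": 0.5, "xyz": [-0.11, 0.1, 0.55], "angular": [0, 0, 0]}, {"fingers": 0.5, "xyz": [-0.11, 0.1, 0.55], "angular": [0, 0, 0]}]'

```text
clock: 35.55
position: [0.4864, 0.2835, 0.0217]
ee_rot: [3.14, -0.083, 0.0]
force: [-2.7, -3.6, 9.1]
width: 0.428
```

Request:
jog_arm --moves '[{"fingers": -0.3, "xyz": [0, 0, 0], "angular": [0, 0, 0]}, {"fingers": -0.3, "xyz": [0, 0, 0], "angular": [0, 0, 0]}, {"fingers": -0.3, "xyz": [0, 0, 0], "angular": [0, 0, 0]}, {"fingers": -0.3, "xyz": [0, 0, -4], "angular": [0, 0, 0]}, {"fingers": -0.3, "xyz": [0, 0, -9], "angular": [0, 0, 0]}, {"fingers": 0.1, "xyz": [-4, 2, -13], "angular": [0, 0, 0]}, {"fingers": 0.1, "xyz": [-9, 5, -14], "angular": [0, 0, 0]}, {"fingers": 0.1, "xyz": [-13, 10, -14], "angular": [0, 0, -0.03]}, {"fingers": 0.1, "xyz": [-13, 16, -14], "angular": [0, 0, -0.06]}, {"fingers": 0.1, "xyz": [-13, 22, -14], "angular": [0, 0, -0.09]}, {"fingers": 0.1, "xyz": [-13, 28, -14], "angular": [0, 0, -0.12]}, {"fingers": 0.1, "xyz": [-13, 34, -14], "angular": [0, 0, -0.15]}]'

```text
clock: 37.05
position: [0.3385, -0.0508, 0.1614]
ee_rot: [3.137, 0.154, 0.002]
force: [1.0, 0.5, -0.5]
width: 0.448
```

```bash
python3 - <<'E'
from h import *
snap('top','t12.png');snap('side','s12.png')
cu('top','t12.png',.04,60);cu('top','t12.png',.022,60)
cu('side','s12.png',.04,60)
to((.53,-.3276,.16,.157))
E
```

```text
top t12.png px [345. 262.] c mm [ 416.8 -172.8] size [81.  39.8] yaw 0.134
top t12.png px [410. 254.] c mm [ 430.1 -336.4] size [82.9 40.2] yaw 0.160
top t12.png px [159. 243.] c mm [474.6 284.7] size [39.5 82.8] yaw -0.049
top t12.png px [345. 262.] c mm [ 419.3 -174.1] size [82.1 40.3] yaw 0.134
top t12.png px [410. 254.] c mm [ 432.8 -339.9] size [84.  40.8] yaw 0.160
top t12.png px [159. 243.] c mm [477.9 289.3] size [40.  83.8] yaw -0.049
side s12.png px [277. 348.] c mm [476.9 285.2] size [39.  81.1] yaw -0.049
side s12.png px [342. 241.] c mm [ 415.2 -138.5] size [73.  39.8] yaw 0.215
side s12.png px [342. 210.] c mm [ 450.6 -307.7] size [35.4 42.6] yaw -1.375
t 37.15 pos [ 0.3376 -0.0542  0.1609] yaw 0.090 tilt [-0.001 -0.002 -1.   ] F [ 0.7  0.7 -0.5] w 41.2mm
  xyz cm [16.7  28.97  0.13] ang [ 0.0016  0.0007 -0.0666]
```

Fork on the block: (474.6,284.7) mm against the block's (475,286), yaw -0.05. Now back to the pin.

Request:
jog_arm --moves '[{"fingers": 0.1, "xyz": [3, 6, 0], "angular": [0, 0, -0.067]}, {"fingers": 0.1, "xyz": [6, 12, 0], "angular": [0, 0, -0.067]}, {"fingers": 0.1, "xyz": [9, 17, 0], "angular": [0, 0, -0.067]}, {"fingers": 0.1, "xyz": [12, 22, 0], "angular": [0, 0, -0.067]}, {"fingers": 0.1, "xyz": [15, 27, 0], "angular": [0, 0, -0.067]}, {"fingers": 0.1, "xyz": [16.7, 28.8, 0], "angular": [0, 0, -0.067]}, {"fingers": 0.1, "xyz": [16.7, 28.8, 0], "angular": [0, 0, -0.067]}, {"fingers": 0.1, "xyz": [16.7, 28.8, 0], "angular": [0, 0, -0.067]}, {"fingers": 0.1, "xyz": [16.7, 28.8, 0], "angular": [0, 0, -0.067]}, {"fingers": 0.1, "xyz": [16.7, 28.8, 0], "angular": [0, 0, -0.067]}]'

```text
clock: 38.4
position: [0.5326, -0.3188, 0.1614]
ee_rot: [3.131, 0.258, 0.0]
force: [0.2, -1.4, -0.3]
width: 0.451
```

```bash
python3 - <<'E'
from h import *
to((.5311,-.3280,.1023,.158))
E
```

```text
t 38.40 pos [ 0.5326 -0.3188  0.1614] yaw 0.165 tilt [ 0. -0. -1.] F [ 0.2 -1.4 -0.3] w 41.5mm
  xyz cm [-0.3   0.88  5.91] ang [ 0.0002 -0.0001  0.0066]
```

Request:
jog_arm --moves '[{"fingers": 0.1, "xyz": [-0.3, 0.8, 0], "angular": [0, 0, 0.006]}, {"fingers": 0.1, "xyz": [-0.3, 0.8, 1], "angular": [0, 0, 0.006]}, {"fingers": 0.1, "xyz": [-0.3, 0.8, 2], "angular": [0, 0, 0.006]}, {"fingers": 0.1, "xyz": [-0.3, 0.8, 2], "angular": [0, 0, 0.006]}]'

```text
clock: 38.9
position: [0.5303, -0.3272, 0.1395]
ee_rot: [-3.13, -0.248, 0.003]
force: [0.1, 0.3, 0.9]
width: 0.45
```

```bash
python3 - <<'E'
from h import *
to((.5311,-.3280,.1023,.158))
E
```

```text
t 38.90 pos [ 0.5303 -0.3272  0.1395] yaw 0.158 tilt [-0.002  0.001 -1.   ] F [0.1 0.3 0.9] w 41.4mm
  xyz cm [0.07 0.1  3.72] ang [-0.0017  0.002   0.0003]
```

Request:
jog_arm --moves '[{"fingers": 0.1, "xyz": [0.05, 0.05, 1.2], "angular": [0, 0, 0]}, {"fingers": 0.1, "xyz": [0.05, 0.05, 2.4], "angular": [0, 0, 0]}, {"fingers": 0.1, "xyz": [0.05, 0.05, 3.6], "angular": [0, 0, 0]}, {"fingers": 0.1, "xyz": [0.05, 0.05, 3.7], "angular": [0, 0, 0]}, {"fingers": 0.1, "xyz": [0.05, 0.05, 3.7], "angular": [0, 0, 0]}, {"fingers": 0.6, "xyz": [0.05, 0.05, 3.7], "angular": [0, 0, 0]}, {"fingers": 0.6, "xyz": [0.05, 0.05, 3.7], "angular": [0, 0, 0]}, {"fingers": 0.6, "xyz": [0.05, 0.05, 3.7], "angular": [0, 0, 0]}, {"fingers": 0.6, "xyz": [0.05, 0.05, 3.7], "angular": [0, 0, 0]}]' --grip_force 20

```text
clock: 40.02
position: [0.5319, -0.3277, 0.1044]
ee_rot: [-3.131, -0.249, -0.0]
force: [-1.2, 3.6, 6.1]
width: 0.277
```

```bash
python3 - <<'E'
from h import *
to()
E
```

```text
t 40.02 pos [ 0.5319 -0.3277  0.1044] yaw 0.158 tilt [ 0.  0. -1.] F [-1.2  3.6  6.1] w 25.5mm
```

Pin pinched (25.5 mm). Swinging the bar down along the same arc.

Request:
jog_arm --moves '[{"fingers": 0.6, "xyz": [-0.84, -0.1, 0], "angular": [0, 0, 0]}, {"fingers": 0.6, "xyz": [-1.84, -0.1, 0.1], "angular": [0, 0, 0]}, {"fingers": 0.6, "xyz": [-2.82, -0.1, 0.33], "angular": [0, 0, 0]}, {"fingers": 0.6, "xyz": [-3.77, -0.1, 0.67], "angular": [0, 0, 0]}, {"fingers": 0.6, "xyz": [-4.67, -0.1, 1.12], "angular": [0, 0, 0]}, {"fingers": 0.6, "xyz": [-5.5, -0.1, 1.68], "angular": [0, 0, 0]}, {"fingers": 0.6, "xyz": [-6.27, -0.1, 2.33], "angular": [0, 0, 0]}, {"fingers": 0.6, "xyz": [-6.95, -0.1, 3.07], "angular": [0, 0, 0]}, {"fingers": 0.6, "xyz": [-7.54, -0.1, 3.89], "angular": [0, 0, 0]}, {"fingers": 0.6, "xyz": [-8.03, -0.1, 4.77], "angular": [0, 0, 0]}, {"fingers": 0.6, "xyz": [-8.41, -0.1, 5.71], "angular": [0, 0, 0]}, {"fingers": 0.6, "xyz": [-8.41, -0.1, 5.71], "angular": [0, 0, 0]}]'

```text
clock: 41.52
position: [0.4475, -0.3409, 0.0458]
ee_rot: [-3.132, -0.247, 0.002]
force: [-1.6, -5.4, 0.8]
width: 0.281
```

```bash
python3 - <<'E'
from h import *
to()
E
```

```text
t 41.52 pos [ 0.4475 -0.3409  0.0458] yaw 0.157 tilt [-0.001  0.    -1.   ] F [-1.6 -5.4  0.8] w 25.8mm
```

Request:
jog_arm --moves '[{"fingers": 0.6, "xyz": [-0.1, 0.15, 0.3], "angular": [0, 0, 0]}, {"fingers": 0.6, "xyz": [-0.2, 0.15, 0.7], "angular": [0, 0, 0]}, {"fingers": 0.6, "xyz": [-0.28, 0.15, 1.0], "angular": [0, 0, 0]}, {"fingers": 0.6, "xyz": [-0.28, 0.15, 1.0], "angular": [0, 0, 0]}]'

```text
clock: 42.02
position: [0.4453, -0.3415, 0.0364]
ee_rot: [-3.13, -0.249, 0.002]
force: [-5.8, 1.8, 3.8]
width: 0.279
```

```bash
python3 - <<'E'
from h import *
to()
E
```

```text
t 42.02 pos [ 0.4453 -0.3415  0.0364] yaw 0.158 tilt [-0.001  0.001 -1.   ] F [-5.8  1.8  3.8] w 25.7mm
```

Request:
jog_arm --moves '[{"fingers": 0.6, "xyz": [-0.05, 0, 0.1], "angular": [0, 0, 0]}, {"fingers": 0.6, "xyz": [-0.05, 0, 0.2], "angular": [0, 0, 0]}, {"fingers": 0.6, "xyz": [-0.05, 0, 0.2], "angular": [0, 0, 0]}]'

```text
clock: 42.4
position: [0.4454, -0.3415, 0.0359]
ee_rot: [-3.131, -0.249, 0.001]
force: [-9.5, 4.4, 21.3]
width: 0.28
```

```bash
python3 - <<'E'
from h import *
to()
E
```

```text
t 42.40 pos [ 0.4454 -0.3415  0.0359] yaw 0.159 tilt [-0.     0.001 -1.   ] F [-9.5  4.4 21.3] w 25.8mm
```

Foot hard on the plate (21 N, no further travel). I unload, release and withdraw to a clear position.

Request:
jog_arm --moves '[{"fingers": 0.6, "xyz": [-0.1, 0, -0.1], "angular": [0, 0, 0]}, {"fingers": 0.1, "xyz": [-0.1, 0, -0.1], "angular": [0, 0, 0]}, {"fingers": 0.1, "xyz": [-0.1, 0, -0.1], "angular": [0, 0, 0]}, {"fingers": 0.1, "xyz": [-0.1, 0, -0.1], "angular": [0, 0, 0]}, {"fingers": 0.1, "xyz": [-0.1, 0, -3], "angular": [0, 0, 0]}, {"fingers": 0.1, "xyz": [-0.1, 0, -8], "angular": [0, 0, 0]}, {"fingers": 0.1, "xyz": [-4, 0, -14], "angular": [0, 0, 0]}, {"fingers": 0.1, "xyz": [-8, -6, -18], "angular": [0, 0, 0]}, {"fingers": 0.1, "xyz": [-8, -12, -20], "angular": [0, 0, 0]}, {"fingers": 0.1, "xyz": [-8, -18, -20], "angular": [0, 0, 0]}, {"fingers": 0.1, "xyz": [-8, -24, -20], "angular": [0, 0, 0]}, {"fingers": 0.1, "xyz": [-8, -30, -20], "angular": [0, 0, 0]}]'

```text
clock: 43.9
position: [0.3213, -0.0711, 0.2352]
ee_rot: [3.131, 0.247, 0.002]
force: [1.9, 1.3, 0.3]
width: 0.447
```

```bash
python3 - <<'E'
from h import *
to()
T=snap('top','t13.png');S=snap('side','s13.png')
for z in(.04,.022,.014): cu('top','t13.png',z,60)
for n,I in(('top','t13.png'),('side','s13.png')):
    for f in(n+'0.png',I):
        h=cv2.cvtColor(cv2.imread('pics/'+f),cv2.COLOR_BGR2HSV);m=cv2.inRange(h,(20,50,60),(38,255,255))
        R=(155,270,185,298) if n=='top' else (310,335,340,365)
        y,x=np.nonzero(m[R[1]:R[3],R[0]:R[2]]);print('bottle',f,x.mean()+R[0],y.mean()+R[1],len(x))
C=np.hstack([cv2.resize(T[195:300,130:440],None,fx=2.55,fy=2.55,interpolation=2)])
D=cv2.resize(S[180:260,300:410],None,fx=4,fy=4,interpolation=2);D=np.hstack([D,cv2.resize(S[300:380,235:345],(350,320),interpolation=2)])
D=cv2.resize(D,(C.shape[1],320));cv2.imwrite('pics/c13.png',np.vstack([C,D])[:,:,::-1])
E
```

```text
t 43.90 pos [ 0.3213 -0.0711  0.2352] yaw 0.158 tilt [ 0.002 -0.001 -1.   ] F [1.9 1.3 0.3] w 41.1mm
top t13.png px [347. 259.] c mm [ 417.7 -178.1] size [81.6 28.7] yaw 0.144
top t13.png px [410. 256.] c mm [ 429.7 -336.5] size [82.2 40.2] yaw 0.160
top t13.png px [159. 243.] c mm [474.6 284.9] size [39.9 82.7] yaw -0.054
top t13.png px [347. 259.] c mm [ 420.3 -179.5] size [82.7 29.1] yaw 0.144
top t13.png px [410. 256.] c mm [ 432.5 -340. ] size [83.3 40.8] yaw 0.160
top t13.png px [159. 243.] c mm [478.  289.6] size [40.4 83.8] yaw -0.054
top t13.png px [347. 259.] c mm [ 421.4 -180.2] size [83.1 29.3] yaw 0.144
top t13.png px [410. 256.] c mm [ 433.7 -341.5] size [83.8 41. ] yaw 0.160
top t13.png px [159. 243.] c mm [479.4 291.7] size [40.6 84.3] yaw -0.054
bottle top0.png 172.3 284.7923076923077 130
bottle t13.png 172.8521739130435 285.24347826086955 115
bottle side0.png 325.13793103448273 353.6965517241379 145
bottle s13.png 325.1843971631206 353.6170212765957 141
```

View pics/c13.png

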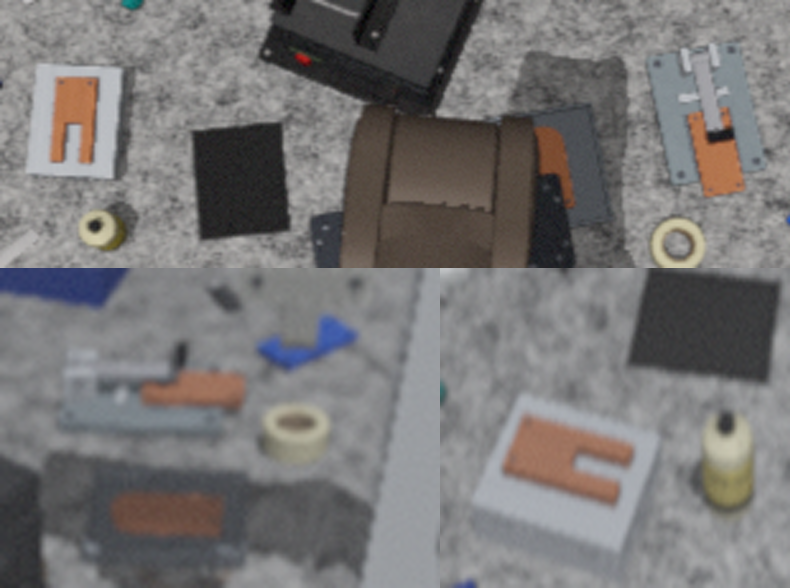

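The picture shows the fork centred on the block, the mat empty, the rounded plate in the tray, the square plate in the jig with the bar down on it, and the bottle where it was. Handing in.

```bash
python3 -c "
from h import *
print(job.sign_off())"
```

```text
the job is handed in; nothing more can be done
None
```

The job is handed in at about 44 s on the robot's clock. Every plate is at its new station, and the clamp bar is down on the square plate.

I lifted the bar, set the forked plate aside on the mat and moved the square plate into the jig. Then I moved the rounded plate into the tray and the forked plate from the mat to the block. Last I swung the bar down until its foot held at 21 N with no further travel.

Last checks from the cameras:

| Plate | Place | Offset from centre | Plate yaw / place yaw (rad) |
|---|---|---|---|
| Square | Jig | within 1 mm | 0.160 / 0.158 |
| Rounded | Tray | about 1 mm | 0.144 / 0.144 |
| Forked | Block | about 1.5 mm, sideways | -0.054 / about -0.055 |

- **Bottle:** it has not moved, to within about half a pixel in both views.
- **Rounded plate:** the offset is from a view just after it was set down. In the final top view the arm partly covered it, but its angle agreed and the side view shows it flat in the tray.

Two things disagreed with the text or went wrong on the way:
- **Fingertips:** they sat about 27 mm higher than the tool data imply, so the first pinch of the bar pin missed. I then worked from force-checked descents.
- **Camera and robot:** they differed by about 2 mm in y, which I corrected for.

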